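# Change the batch on the hotplate

### The job

The batch in the open steel beaker is finished: first take it off the hotplate and stand it upright on the bench midway between the two brown bottles, in line with them, without shifting the bottles. Then stand all the aluminium sample tins upright on the steel hot plate, each wholly on it and with at least a finger's breadth (about 15 mm) between them, and turn the setting knob (the one nearer the robot) a little at a time until its sliding pointer lines up with the setpoint mark on the scale. Only when the tins and the pointer are right, turn the switch knob (the farther one) clockwise until it clicks over to on, and leave everything that way.

Things in the scene. Friction and masses are not known exactly. Their poses are not given: they have to be found in the camera images.
- hotplate: Grey hotplate fixed to the bench, 234 mm (x) by 368 mm (y). Origin: on the bench under the centre of the square steel hot plate (220 by 220 mm, top 60 mm above the bench, inside a rim 6 mm thick and 10 mm high). Control panel on the -y side (to y = -249 mm, top 48 mm high): a white scale strip along x at y = -147 mm and two knobs at y = -204 mm: setting knob x = -62, switch knob x = +62 mm.
- beaker: Open round stainless-steel beaker, straight wall, 64 mm outside diameter, 3 mm wall, 100 mm tall, 200 g; starts on the hot plate. Origin: centre of its underside, z up.
- tin1: Aluminium sample tin with its lid fixed on, a squat cylinder 61 mm in diameter, 45 mm tall, 110 g (all sample tins are alike; three or four are present, standing on the bench left of the hotplate). Origin: centre of its underside, z up. Absent ones read None.
- tin2: Aluminium sample tin with its lid fixed on, a squat cylinder 61 mm in diameter, 45 mm tall, 110 g (all sample tins are alike; three or four are present, standing on the bench left of the hotplate). Origin: centre of its underside, z up. Absent ones read None.
- tin3: Aluminium sample tin with its lid fixed on, a squat cylinder 61 mm in diameter, 45 mm tall, 110 g (all sample tins are alike; three or four are present, standing on the bench left of the hotplate). Origin: centre of its underside, z up. Absent ones read None.
- tin4: Aluminium sample tin with its lid fixed on, a squat cylinder 61 mm in diameter, 45 mm tall, 110 g (all sample tins are alike; three or four are present, standing on the bench left of the hotplate). Origin: centre of its underside, z up. Absent ones read None.
- bottle_a: Brown glass bottle with black cap and paper label, 70 mm in diameter, 155 mm tall, loose, 800 g, the right-hand (smaller y) of two alike. Origin: centre of its underside, z up. Its y axis points at the other brown bottle, whose centre is 250 to 280 mm away.
- bottle_b: The left-hand (larger y) of the two brown bottles, same size. Origin: centre of its underside.
- setknob (a joint): Angle of the setting knob, rad: 0 to 6, grows as the knob is turned clockwise seen from above. Light friction (0.03 N m), stays where it is left. Each radian moves the pointer 16 mm along the scale, away from the robot (hotplate +x) when turned clockwise.
- setknob_grip (a point): Grip point of the setting knob: on its vertical axis, 79 mm above the bench. The black knob has a bar 46 mm long (along this point's x axis, turning with the knob), 13 mm thick, from 58 to 89 mm above the bench, on a round skirt of 25 mm radius.
- switch (a joint): Angle of the switch knob, rad: 0 is off, 1.2 is on (end stops), grows clockwise seen from above. A spring detent resists with up to about 0.12 N m until half way (0.6), then the knob clicks over and stays at 1.2.
- switch_grip (a point): Grip point of the switch knob, the same size and shape as the setting knob (bar along this point's x axis), 79 mm above the bench.
- pointer_tip (a point): Tip of the black pointer, a 3.5 mm wide bar on the plate side of the white scale strip, 53 mm above the bench. It slides along the hotplate's x axis and moves only with the setting knob; leave it untouched.
- mark_line (a point): End of the setpoint mark: a 3.5 mm wide dark line with a 14 mm wide foot, fixed on the knob side of the scale strip, facing the pointer; its place along the scale varies. Its x axis is the hotplate's x axis (along the scale); the pointer is lined up when the tip's offset from this point along that axis is zero.

How it is judged:
By the outcome, as a careful person would: the job done as asked, in the order asked, and still so for the second after the job is handed in, with the robot touching nothing.
Of tin1, tin2, tin3, tin4 only 3 to 4 are there at a start; the rules pass over those that are not, and their reading is None.
At some moment in a run one of tin1, tin2, tin3, tin4, beaker may be knocked a few centimetres aside while the robot is not near it.
It also fails if it takes over 210 s, if anything falls off the work surface, if the arm or the gripper's body presses on something with over 40 N, if the wrist force passes 120 N, or if a joint passes its speed limit or range.

### The arm

A 6-joint arm with a two-finger parallel gripper is mounted at the origin on the work surface. World frame = base frame: x ahead of the robot, y to its left, z up, the work surface at z = 0. Lengths are in m, angles in degrees, forces in N, time in s.
With the tool pointing down it reaches from about 0.425 to 1.125 m from the base axis. Payload 14.9 kg.
Tool frame: the origin (TCP) lies midway between the tips of the shut fingers; the grasp point (between the pads) lies grip_depth behind it (grip_depth is the distance from the TCP to the grasp point, in m); z points along the fingers, y is the line along which they close (so a half turn about z gives the same grasp; the last joint's range is limited). The gripper opens to 91 mm and grips with 3 to 60 N. Pads are 32 mm wide; open, the fingers measure 118 mm over their backs; the gripper's body (76 mm by 178 mm) begins 60 mm behind the grasp point.
Start: joints at [-73.757, 21.709, 99.362, -0, 58.929, -1.908], TCP at [0.218, -0.665, 0.214] pointing down, gripper open.
Joint ranges: [-158.91, 158.91], [-42.39, 125.64], [0.06, 152.35], [-60.88, 240.88], [17.5, 164.5], [-176.32, 176.32]. Speed limits (degrees/s): [108.29, 108.29, 136.94, 180, 180, 180].

### API

Orientations are given as [roll, pitch, yaw] about the fixed x, y, z axes, in that order (R = Rz(yaw) Ry(pitch) Rx(roll)).
In Python, from rig import state, capture, sign_off, trace, landmark_of, grip_depth gives the robot as it stands. The module is installed in compiled form; this text tells all that it offers.
- The arm moves only by the shell command python3 -m handwheel 'ROWS' [OPENING] [FORCE]. ROWS is JSON, a list of rows, each a list of 2 entries, a list of its own where there are three numbers: the shift along the tool's x, y, z in cm, then the turn about the tool's z in rad. In form: [[[tx, ty, tz], turn], ...]. A call has 1 to 5 rows; each row is the pose to reach, as a shift and turn from the pose commanded when the call began, along the tool's axes at that moment; what a row does not reach only later rows make up. A row lasts 1/12 s, in which the tool goes at most 41.7 mm and 7.16 degrees, less where a joint would pass 70% of its speed; a pose out of reach is approached as far as the arm can. A call with a gripper value outside its range is refused whole. OPENING is the finger opening in cm, from 0 to 9.12, set as the call begins (- or left out, the last holds). The fingers move at their own pace and stop on an object; FORCE is the grip in N (left out, the last holds). Time passes only in rows, so rows that repeat a pose let the fingers close. It gives the time, the measured TCP pose, the force, the opening and the grip force at its end, in the units of the state.
- state(): the state, without advancing time (a new reading comes with each control period).
- capture(name): name is "scene" or "top" or "wrist"; returns a dict with "frame" (480x640x3 uint8, red, green, blue), "fov_y" (degrees; the focal length in pixels is half the picture's height over the tangent of half this angle, whatever the lens; pixels are square), "cx", "cy" (the principal point, pixels), "dist_coeffs" ([k1, k2, p1, p2, k3] as OpenCV has them; the pictures are not rectified), "origin" and "attitude" of the camera in the world. Camera axes: x right, y down, z forward; pixel columns grow to the right and rows downward; lengths in m; the calibration is good to about 2 mm. A picture is of the moment at which its call begins. There is no depth.
- sign_off(): hands the job in; it is judged then, once.
Trained networks look in the newest picture that a camera, given by its name, has taken for a name from the list of things; names that differ only in an ending like _2 or _b are one class to them, and where a whole thing is asked for, a point or a joint stands for the part that bears it (a point fixed in the world has none). Each returns a list of dicts, best first, with "p" (0 to 1); they miss things now and then, are a little off and sometimes report something else, mostly with a low value. They report only what shows in the picture. A call takes as long as a camera call.
- trace(camera, query): "pixels" (480x640 bool, what is visible of it) and "box" ([centre column, centre row, width, height] in pixels, round what is visible of it).
- landmark_of(camera, query): "pixel" ([column, row] in pixels: a listed point, or the origin of a listed thing).
The state is a dict: "time": time; "joint_pos": joint angles; "qvel": joint speeds; "effort": joint torques, N m; "eef_pos": TCP position; "tool_rot": TCP orientation; "ft_force": force on the tool from outside, world axes, zero at the start; "torque": the same for the moment, N m; "gripper_width": opening from 0.0 (shut) to 1.0 (fully open); "grasp_force": force on a finger pad.
Only numpy, scipy, OpenCV 4.12 (cv2) and the standard library are available. Lean on these libraries where they do the work, as an engineer would, in place of code of your own. Each camera call takes 0.05 s, during which the arm holds its last target. There are 200 camera calls.

## Working session

There is one attempt and no reset: what is moved stays moved. The work goes in short steps, Python scripts to look and compute and a shell command to move; the robot and the scene stay as the last step left them, time stands still between calls to the robot, and variables do not carry over. Pictures are saved under pics/ and viewed, at most 14 in all, crops included, and the job is handed in when it is done.

```bash
mkdir -p pics
cat > h.py <<'E'
import numpy as np, cv2
from scipy.spatial.transform import Rotation as R
from rig import state, capture, trace, landmark_of, grip_depth
def att(c):
    a=np.array(c["attitude"],float)
    return a if a.shape==(3,3) else R.from_euler('xyz',a,degrees=True).as_matrix()
def ray(c,px):
    f=240/np.tan(np.radians(c["fov_y"]/2)); K=np.array([[f,0,c["cx"]],[0,f,c["cy"]],[0,0,1]])
    u=cv2.undistortPoints(np.array([[px]],float),K,np.array(c["dist_coeffs"],float))[0,0]
    return att(c)@np.array([u[0],u[1],1.])
def atz(c,px,z):
    d=ray(c,px);o=np.array(c["origin"]);return o+d*(z-o[2])/d[2]
def proj(c,P):
    f=240/np.tan(np.radians(c["fov_y"]/2)); K=np.array([[f,0,c["cx"]],[0,f,c["cy"]],[0,0,1]])
    M=att(c).T; return cv2.projectPoints(np.array(P,float).reshape(-1,3),cv2.Rodrigues(M)[0],-M@np.array(c["origin"]),K,np.array(c["dist_coeffs"],float))[0][:,0]
def save(c,n,crop=None,s=1):
    im=c["frame"][:,:,::-1]
    if crop: im=im[crop[1]:crop[3],crop[0]:crop[2]]
    cv2.imwrite("pics/"+n+".png",cv2.resize(im,None,fx=s,fy=s))
E
python3 - <<'E'
from h import *
print(grip_depth, state())
Z=dict(hotplate=0,beaker=.06,tin1=0,bottle_a=0,setknob_grip=.079,switch_grip=.079,pointer_tip=.053,mark_line=.053)
for n in ["scene","top"]:
    c=capture(n); save(c,n+"0"); print(n,c["origin"],c["attitude"],c["fov_y"],c["dist_coeffs"])
    for q,z in Z.items():
        for d in landmark_of(n,q)[:6]: print(q,round(d["p"],2),np.round(d["pixel"],1),np.round(atz(c,d["pixel"],z),4))
E
```

```text
0.0188 {'time': 0.0, 'joint_pos': array([-7.37580727e+01,  2.17393525e+01,  9.93952244e+01, -2.41546553e-03,
        5.89271901e+01, -1.90882016e+00]), 'qvel': array([ 0.01691554,  0.02344833,  0.03610214, -0.03365382,  0.00658272,
       -0.04740561]), 'effort': array([ 1.94053260e-03, -7.63725042e+01, -4.34368336e+01,  6.51256135e-02,
        4.24341322e-02, -7.09398910e-05]), 'eef_pos': array([ 0.21792926, -0.66480303,  0.21328135]), 'tool_rot': array([-1.79938198e+02,  8.98476775e-06,  1.81519952e+01]), 'ft_force': array([ 1.093643  , -0.52609381,  0.21595794]), 'torque': array([ 0.07413126, -0.02661606,  0.02012677]), 'grasp_force': 0.0, 'gripper_width': 1.0014333816206968}
scene [ 0.97305524 -0.28735136  0.7120673 ] [-138.57283712   -0.32666118   50.77300071] 57.57203916290019 [0.00356501 0.         0.         0.         0.        ]
hotplate 0.89 [245.3 298.7] [ 0.5102 -0.0942 -0.    ]
beaker 0.82 [239.3 266. ] [ 0.4792 -0.079   0.06  ]
tin1 0.98 [356.6 221.5] [0.4915 0.2159 0.    ]
tin1 0.77 [403.9 186.8] [0.4767 0.386  0.    ]
tin1 0.71 [312.7 230.8] [0.4514 0.1204 0.    ]
ti
[... 555 characters left out ...]
   0.          0.        ]
hotplate 0.81 [352.6 259.4] [ 0.5099 -0.0839  0.    ]
beaker 0.57 [351.7 266.7] [ 0.4859 -0.0757  0.06  ]
tin1 0.88 [271.3 279.1] [0.4585 0.1248 0.    ]
tin1 0.77 [199.3 284.5] [0.444  0.3083 0.    ]
tin1 0.75 [168.5 270.9] [0.4784 0.388  0.    ]
tin1 0.72 [238.3 267.8] [0.4872 0.2096 0.    ]
bottle_a 0.71 [257.3 213.7] [0.628  0.1629 0.    ]
bottle_a 0.57 [148.  225.1] [0.5967 0.4451 0.    ]
setknob_grip 0.65 [436.9 281.8] [ 0.4478 -0.2825  0.079 ]
switch_grip 0.64 [435.3 231.3] [ 0.5725 -0.282   0.079 ]
pointer_tip 0.5 [414.7 269.3] [ 0.4804 -0.2338  0.053 ]
mark_line 0.37 [412.3 245.9] [ 0.5391 -0.229   0.053 ]
mark_line 0.24 [271.8 282.9] [0.4457 0.1213 0.053 ]
```

View pics/scene0.png

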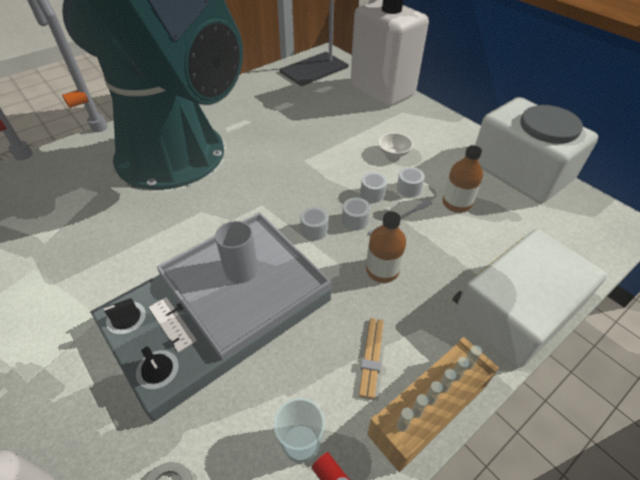

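View pics/top0.png

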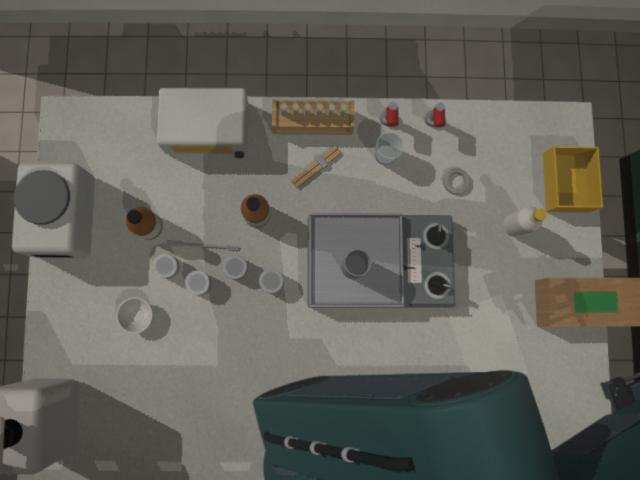

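The scene view shows the beaker on the plate at about (240,250), four tins at (315,222), (356,213), (374,187) and (410,182), and the bottles at (385,250) and (462,180). The top view agrees: both knobs are at (437,236) and (437,285), and the spot between the bottles, near (203,219), is clear.

I'll turn the tool to yaw 90 so that tool x = world y and tool y = world x.

```bash
python3 -m handwheel '[[[0,0,-1],-0.12],[[0,0,-2],-0.24],[[0,0,-3],-0.36],[[0,0,-4],-0.48],[[0,0,-5],-0.6]]' 9
python3 -m handwheel '[[[0,0,0],-0.12],[[0,0,0],-0.24],[[0,0,0],-0.36],[[0,0,0],-0.48],[[0,0,0],-0.6]]'
python3 -m handwheel '[[[0,0,0],-0.054],[[0,0,0],-0.054]]'
```

```text
time: 1.32
eef_pos: [0.2181, -0.6652, 0.2644]
tool_rot: [-180.0, -0.0, 52.9]
ft_force: [0.6, 0.8, 0.4]
gripper_width: 0.99
grasp_force: 0.0
time: 1.73
eef_pos: [0.2181, -0.6652, 0.264]
tool_rot: [180.0, 0.0, 87.2]
ft_force: [-0.3, -0.7, 0.3]
gripper_width: 0.982
grasp_force: 0.0
time: 1.9
eef_pos: [0.218, -0.6652, 0.2639]
tool_rot: [180.0, -0.0, 90.1]
ft_force: [-0.1, -0.2, 0.0]
gripper_width: 0.984
grasp_force: 0.0
```

Run:
```python
from h import *
Z=dict(hotplate=0,beaker=.06,tin1=0,bottle_a=0)
H=dict(beaker=.1,tin1=.045,bottle_a=.155); r=dict(beaker=.032,tin1=.0305,bottle_a=.035)
# silhouette bbox fit from both cameras
from scipy.optimize import least_squares
t=np.linspace(0,2*np.pi,48)
def sil(c,p,q):
    P=[np.c_[p[0]+r[q]*np.cos(t),p[1]+r[q]*np.sin(t),np.full(48,z)] for z in (Z[q],Z[q]+H[q])]
    u=proj(c,np.vstack(P)); a,b=u.min(0),u.max(0); return np.r_[a,b]
C={n:capture(n) for n in("scene","top")}
for q in ["beaker","tin1","bottle_a"]:
    for n,c in C.items():
        for d in trace(n,q)[:5]:
            x,y,w,h=d["box"]; b=np.array([x-w/2,y-h/2,x+w/2,y+h/2])
            p0=atz(c,(x,y),Z[q]+H[q]/2)[:2]
            if q=="bottle_a": f=lambda p:(sil(c,p,q)-b)[[0,2] if n=="scene" else [0,1,2,3]] if 0 else np.r_[(sil(c,p,q)-b)]
            else: f=lambda p:sil(c,p,q)-b
            s=least_squares(f,p0); print(q,n,round(d["p"],2),np.round(s.x,4),np.round(s.fun,1))
```

```text
beaker scene 0.78 [ 0.4908 -0.0764] [-0.4  1.2  0.4 -1.1]
beaker top 0.59 [ 0.4866 -0.0788] [ 0.3  0.5 -0.3 -0.5]
beaker top 0.32 [0.4428 0.1152] [ 0.4 -1.8 -0.4  1.9]
tin1 scene 0.75 [0.4905 0.2065] [-0.2  2.3  0.2 -2.1]
tin1 scene 0.7 [0.4557 0.1228] [-1.1  2.3  1.1 -2.2]
tin1 scene 0.65 [0.4477 0.3143] [ 0.7 -0.8 -0.7  0.8]
tin1 scene 0.64 [0.4868 0.3889] [ 2.3 -0.2 -2.2  0.3]
tin1 scene 0.46 [ 0.4145 -0.2919] [-2.1 -4.5  2.3  4. ]
tin1 top 0.92 [0.4456 0.3076] [-1.1 -1.1  1.2  1.1]
tin1 top 0.84 [0.483  0.3835] [-0.5 -1.8  0.5  1.9]
tin1 top 0.8 [0.4902 0.2111] [-3.2 -0.3  3.3  0.3]
tin1 top 0.77 [0.4546 0.1307] [ 0.5  0.6 -0.5 -0.6]
bottle_a scene 0.84 [0.6296 0.1608] [-3.7 -5.4  3.2  4.6]
bottle_a scene 0.73 [0.5952 0.4198] [-4.9 -4.5  4.3  3.6]
bottle_a scene 0.19 [ 0.5836 -0.2813] [-20.5 -26.4  24.8  22.7]
bottle_a top 0.97 [0.615  0.1579] [-1.1 -1.1  1.2  1.2]
bottle_a top 0.74 [0.5905 0.4312] [-3.1 -1.7  3.4  1.8]
```

```bash
python3 -m handwheel '[[[3.5,1.6,0],0],[[7,3.2,0],0],[[10.5,4.8,0],0],[[14,6.4,0],0],[[17.5,8,0],0]]'
python3 -m handwheel '[[[3.5,1.6,0],0],[[7,3.2,0],0],[[10.5,4.8,0],0],[[14,6.4,0],0],[[17.5,8,0],0]]'
python3 -m handwheel '[[[3.5,1.6,0],0],[[7,3.2,0],0],[[10.5,4.8,0],0],[[14,6.4,0],0],[[17.5,8,0],0]]'
python3 -m handwheel '[[[3,1.5,0],0],[[6.2,3.1,0],0],[[6.2,3.1,0],0],[[6.2,3.1,0],0]]'
python3 - <<'E'
from h import *
c=capture("wrist"); save(c,"w1"); print(c["origin"],c["attitude"]); print(state()["eef_pos"],state()["tool_rot"])
for q,z in dict(beaker=.06,setknob_grip=.079,switch_grip=.079,pointer_tip=.053,mark_line=.053).items():
    for d in landmark_of("wrist",q)[:3]: print(q,round(d["p"],2),np.round(d["pixel"]),np.round(atz(c,d["pixel"],z),4))
E
```

```text
time: 2.72
eef_pos: [0.2984, -0.4885, 0.2639]
tool_rot: [180.0, 0.0, 89.9]
ft_force: [0.3, -0.1, -0.4]
gripper_width: 0.99
grasp_force: 0.0
time: 3.13
eef_pos: [0.3784, -0.3135, 0.2642]
tool_rot: [180.0, 0.0, 90.0]
ft_force: [0.9, -0.0, -0.4]
gripper_width: 0.99
grasp_force: 0.0
time: 3.55
eef_pos: [0.4585, -0.1384, 0.2643]
tool_rot: [180.0, 0.0, 90.0]
ft_force: [1.6, -0.6, 1.0]
gripper_width: 0.991
grasp_force: 0.0
time: 3.88
eef_pos: [0.4895, -0.0768, 0.264]
tool_rot: [180.0, 0.0, 90.2]
ft_force: [-0.3, 0.2, 0.2]
gripper_width: 0.991
grasp_force: 0.0
[0.48867738 0.00666578 0.43546076] [ 1.62943852e+02 -1.01367733e-02  8.84985565e-02]
[ 0.48909339 -0.07779089  0.26391275] [-1.79992159e+02  6.64304580e-03  9.00764114e+01]
beaker 0.82 [316. 215.] [ 0.4866 -0.0817  0.06  ]
setknob_grip 0.91 [276. 404.] [ 0.4423 -0.2925  0.079 ]
switch_grip 0.56 [392. 406.] [ 0.5714 -0.2945  0.079 ]
switch_grip 0.3 [278. 402.] [ 0.4442 -0.2891  0.079 ]
pointer_tip 0.49 [318. 344.] [ 0.4887 -0.2316  0.053 ]
mark_line 0.26 [286.   5.] [0.4597 0.1077 0.053 ]
```

View pics/w1.png

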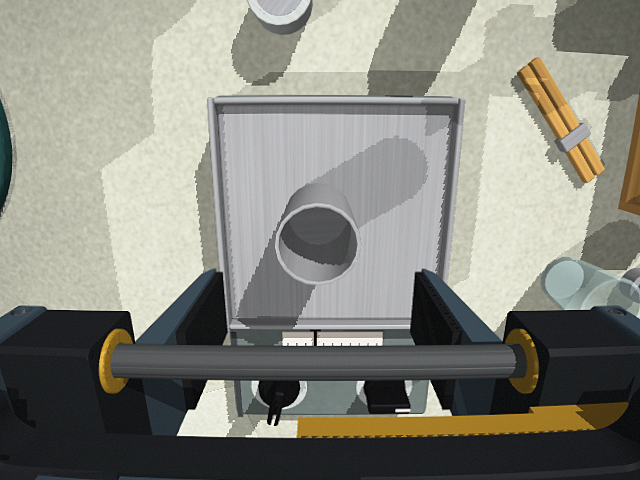

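The wrist view shows the beaker rim centred at (317,243), between the fingers. Next I descend and grip it.

```bash
python3 -m handwheel '[[[-0.2,-0.2,3.5],0],[[-0.2,-0.2,7],0],[[-0.2,-0.2,10.5],0],[[-0.2,-0.2,14],0],[[-0.2,-0.2,15.2],0]]' 9
python3 -m handwheel '[[[0,0,0],0],[[0,0,0],0],[[0,0,0],0],[[0,0,0],0],[[0,0,0],0]]' 5.5 15
python3 -m handwheel '[[[0,0,0],0],[[0,0,0],0],[[0,0,0],0],[[0,0,0],0],[[0,0,0],0]]'
python3 -m handwheel '[[[0,0,-1],0],[[0,0,-3],0],[[0,0,-6],0],[[0,0,-9.5],0],[[0,0,-13],0]]'
python3 -m handwheel '[[[0,0,-1],0],[[0,0,-1],0]]'
```

```text
time: 4.6
eef_pos: [0.4845, -0.0804, 0.1079]
tool_rot: [-179.7, -0.1, 89.9]
ft_force: [-1.2, 0.2, -0.1]
gripper_width: 0.985
grasp_force: 0.0
time: 5.02
eef_pos: [0.4881, -0.0805, 0.1134]
tool_rot: [179.8, 0.0, 90.0]
ft_force: [1.4, -0.7, 5.7]
gripper_width: 0.684
grasp_force: 15.0
time: 5.43
eef_pos: [0.4882, -0.0805, 0.1133]
tool_rot: [179.9, 0.0, 90.0]
ft_force: [0.5, -0.8, 9.9]
gripper_width: 0.689
grasp_force: 15.0
time: 5.85
eef_pos: [0.4863, -0.08, 0.2439]
tool_rot: [-180.0, -0.0, 90.0]
ft_force: [1.5, -0.7, -3.5]
gripper_width: 0.687
grasp_force: 15.0
time: 6.02
eef_pos: [0.4884, -0.0804, 0.2555]
tool_rot: [179.7, 0.1, 90.0]
ft_force: [-0.1, -0.1, -2.5]
gripper_width: 0.69
grasp_force: 15.0
```

```bash
python3 -m handwheel '[[[3.6,2.6,0],0],[[7.2,5.3,0],0],[[10.8,8,0],0],[[14.4,10.6,0],0],[[18,13.2,0],0]]'
python3 -m handwheel '[[[0,0,0],0],[[0,0,0],0],[[0,0,0],0]]'
cat > bot.py <<'E'
from h import *
import sys
c=capture("wrist"); save(c,sys.argv[1]); print(state()["eef_pos"],c["origin"])
for d in landmark_of("wrist","bottle_a")[:3]: print(round(d["p"],2),np.round(d["pixel"]),np.round(atz(c,d["pixel"],0),4))
for d in trace("wrist","bottle_a")[:3]: print(round(d["p"],2),np.round(d["box"]))
E
python3 bot.py w2
python3 -m handwheel '[[[4,-0.4,0],0],[[8,-0.8,0],0],[[12,-1.2,0],0],[[16,-1.6,0],0],[[20,-2,0],0]]'
python3 -m handwheel '[[[4,-0.4,0],0],[[7,-0.6,0],0],[[7,-0.6,0],0],[[7,-0.6,0],0]]'
python3 bot.py w3; python3 -c "
import cv2,numpy as np
cv2.imwrite('pics/w23.png',cv2.resize(np.hstack([cv2.imread('pics/w2.png'),cv2.imread('pics/w3.png')]),(800,300)))"
```

```text
time: 6.43
eef_pos: [0.6102, 0.0896, 0.2499]
tool_rot: [-179.9, 0.0, 90.0]
ft_force: [0.5, -1.5, -2.4]
gripper_width: 0.688
grasp_force: 15.0
time: 6.68
eef_pos: [0.6091, 0.0876, 0.2501]
tool_rot: [-179.8, 0.0, 90.0]
ft_force: [-0.6, -0.1, -2.8]
gripper_width: 0.683
grasp_force: 15.0
[0.60915768 0.08710785 0.25054961] [0.6089695  0.17117266 0.42156042]
0.81 [336. 134.] [0.626  0.1586 0.    ]
0.63 [342. 132.  86.  89.]
time: 7.25
eef_pos: [0.5898, 0.2885, 0.2522]
tool_rot: [180.0, -0.0, 89.9]
ft_force: [1.3, 0.4, -2.6]
gripper_width: 0.679
grasp_force: 15.0
time: 7.58
eef_pos: [0.5839, 0.3582, 0.2517]
tool_rot: [-180.0, 0.0, 90.1]
ft_force: [0.3, -0.2, -3.7]
gripper_width: 0.681
grasp_force: 15.0
[0.58410286 0.35710481 0.25174749] [0.58322569 0.44167859 0.42322594]
0.98 [329. 126.] [0.5943 0.4374 0.    ]
0.82 [381. 406.  32.  25.]
0.56 [331. 122.  82.  82.]
```

View pics/w23.png

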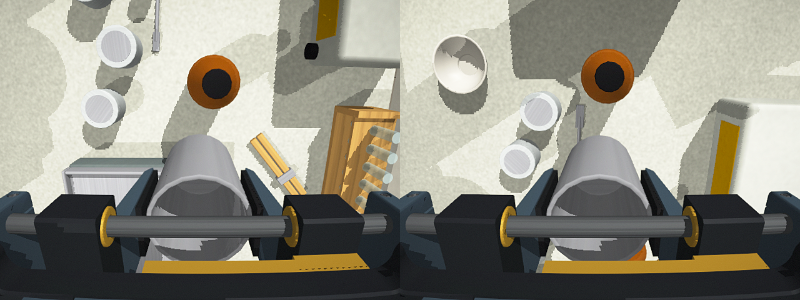

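The two wrist pictures show the bottles close to the camera's axis, at about (336,134) and (329,126) in full-size pixels. That puts the midpoint near (0.610, 0.300).

```bash
python3 -m handwheel '[[[-3,1.3,0],0],[[-5.7,2.6,0],0],[[-5.7,2.6,1],0],[[-5.7,2.6,4],0],[[-5.7,2.6,7],0]]'
python3 -m handwheel '[[[0,0,3],0],[[0,0,6],0],[[0,0,9],0],[[0,0,11],0],[[0,0,12],0]]'
python3 -m handwheel '[[[0,0,0.3],0],[[0,0,0.5],0],[[0,0,0.5],0]]'
python3 -m handwheel '[[[0,0,0.2],0],[[0,0,0.4],0],[[0,0,0.4],0]]'
```

```text
time: 8.15
eef_pos: [0.6116, 0.2992, 0.1826]
tool_rot: [179.8, -0.1, 89.8]
ft_force: [0.4, 0.2, -3.2]
gripper_width: 0.684
grasp_force: 15.0
time: 8.57
eef_pos: [0.609, 0.2988, 0.059]
tool_rot: [-179.8, 0.1, 89.9]
ft_force: [-0.8, -0.2, -3.4]
gripper_width: 0.681
grasp_force: 15.0
time: 8.82
eef_pos: [0.6111, 0.3007, 0.058]
tool_rot: [179.9, -0.0, 90.0]
ft_force: [-0.5, -0.5, -2.9]
gripper_width: 0.682
grasp_force: 15.0
time: 9.07
eef_pos: [0.6111, 0.301, 0.0539]
tool_rot: [179.9, -0.0, 90.0]
ft_force: [1.3, -0.7, -0.7]
gripper_width: 0.681
grasp_force: 15.0
```

```bash
python3 -m handwheel '[[[0,0,0.2],0],[[0,0,0.2],0]]'
python3 -m handwheel '[[[0,0,0],0],[[0,0,0],0],[[0,0,0],0],[[0,0,0],0]]' 8
python3 -m handwheel '[[[0,0,-1.5],0],[[0,0,-5],0],[[0,0,-9],0],[[0,0,-13],0],[[0,0,-17],0]]'
python3 -m handwheel '[[[-2,-3,-1],0],[[-4,-6,-3],0],[[-6,-9,-3],0],[[-8,-12,-3],0],[[-10,-15,-3],0]]' 9
python3 -m handwheel '[[[-2,0,0],0],[[-2,0,0],0],[[-2,0,0],0]]'
cat > tins.py <<'E'
from h import *
import sys
from scipy.optimize import least_squares
z0=float(sys.argv[2]) if len(sys.argv)>2 else 0
cam=sys.argv[1]; c=capture(cam); save(c,"t%.1f"%state()["time"]); print(np.round(state()["eef_pos"],4))
for d in landmark_of(cam,"tin1")[:6]: print("lm",round(d["p"],2),np.round(d["pixel"]),np.round(atz(c,d["pixel"],z0)[:2],4))
t=np.linspace(0,2*np.pi,48)
for d in trace(cam,"tin1")[:6]:
    x,y,w,h=d["box"]; b=np.array([x-w/2,y-h/2,x+w/2,y+h/2])
    def f(p):
        u=proj(c,np.vstack([np.c_[p[0]+.0305*np.cos(t),p[1]+.0305*np.sin(t),np.full(48,z)] for z in(z0,z0+.045)])); return np.r_[u.min(0),u.max(0)]-b
    s=least_squares(f,atz(c,(x,y),z0+.02)[:2]); print("bx",round(d["p"],2),np.round(s.x,4),np.round(s.fun,1))
E
python3 tins.py wrist
python3 - <<'E'
from h import *
c=capture("scene"); save(c,"s2")
for q in("beaker","bottle_a"):
    for d in landmark_of("scene",q)[:3]: print(q,round(d["p"],2),np.round(atz(c,d["pixel"],0),4))
E
```

```text
time: 9.23
eef_pos: [0.6112, 0.3009, 0.0525]
tool_rot: [179.9, -0.0, 90.0]
ft_force: [-1.4, -4.1, 11.7]
gripper_width: 0.683
grasp_force: 15.0
time: 9.57
eef_pos: [0.6103, 0.3008, 0.051]
tool_rot: [180.0, -0.0, 90.0]
ft_force: [0.9, 0.0, 0.2]
gripper_width: 0.876
grasp_force: 0.0
time: 9.98
eef_pos: [0.61, 0.3007, 0.2239]
tool_rot: [180.0, -0.0, 90.0]
ft_force: [0.9, 0.2, -0.1]
gripper_width: 0.88
grasp_force: 0.0
time: 10.4
eef_pos: [0.4589, 0.2, 0.252]
tool_rot: [179.9, -0.0, 90.0]
ft_force: [-0.1, 0.0, 0.2]
gripper_width: 0.99
grasp_force: 0.0
time: 10.65
eef_pos: [0.4604, 0.1804, 0.2521]
tool_rot: [179.9, -0.0, 89.9]
ft_force: [0.2, -0.1, -0.7]
gripper_width: 0.988
grasp_force: 0.0
[0.4608 0.1809 0.2519]
lm 0.96 [343. 169.] [0.4864 0.2146]
lm 0.92 [305.  84.] [0.4464 0.3014]
lm 0.63 [314. 253.] [0.4548 0.1199]
bx 0.96 [0.449  0.3032] [-1.  -0.4  1.   0.6]
bx 0.83 [0.4847 0.2165] [ 0.2 -0.7 -0.2  0.7]
bx 0.73 [0.4867 0.3588] [ -2.7 -28.2   2.8  33.4]
bx 0.72 [0.4535 0.1226] [-1.6 -2.4  1.6  2.5]
beaker 0.69 [0.6012 0.3103 0.    ]
bottle_a 0.97 [0.6348 0.1621 0.    ]
bottle_a 0.87 [0.5957 0.4365 0.    ]
```

View pics/s2.png

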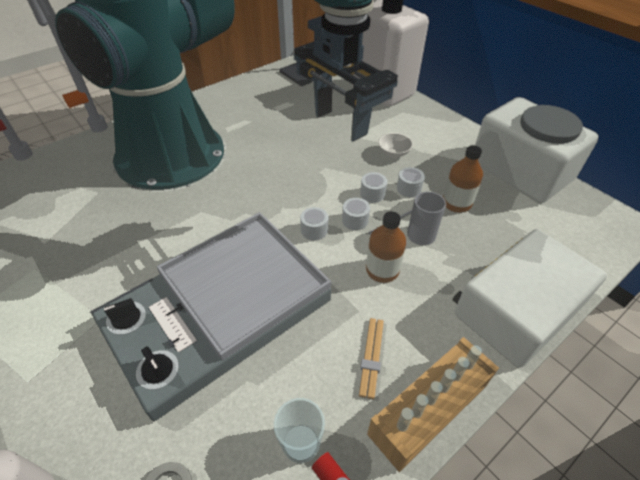

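The scene view shows the beaker upright at (428,218) between the bottles, which haven't moved. Now tin 1.

```bash
python3 -m handwheel '[[[-3.5,-0.3,1],0],[[-5.9,-0.6,4],0],[[-5.9,-0.6,8],0],[[-5.9,-0.6,12],0],[[-5.9,-0.6,16],0]]' 9
python3 -m handwheel '[[[0,0,3],0],[[0,0,6],0],[[0,0,7.7],0],[[0,0,7.7],0]]'
python3 -m handwheel '[[[0,0,0],0],[[0,0,0],0],[[0,0,0],0],[[0,0,0],0],[[0,0,0],0]]' 5 15
python3 -m handwheel '[[[0,0,-1],0],[[0,0,-4],0],[[0,0,-8],0],[[0,0,-12],0],[[0,0,-14],0]]'
python3 -m handwheel '[[[-4,1,0],0],[[-7.5,3,0],0],[[-11,5,0],0],[[-14.5,7,0],0],[[-18,9,0],0]]'
python3 -m handwheel '[[[-4,1,0],0],[[-7.2,1.5,0],0],[[-7.2,1.5,0],0],[[-7.2,1.5,0],0]]'
```

```text
time: 11.37
eef_pos: [0.4546, 0.1217, 0.0896]
tool_rot: [179.9, -0.0, 90.0]
ft_force: [1.4, 0.6, -1.1]
gripper_width: 0.986
grasp_force: 0.0
time: 11.7
eef_pos: [0.4522, 0.1215, 0.0106]
tool_rot: [-179.7, 0.1, 90.0]
ft_force: [-0.6, 0.1, -0.4]
gripper_width: 0.986
grasp_force: 0.0
time: 12.12
eef_pos: [0.455, 0.1219, 0.015]
tool_rot: [179.9, -0.0, 90.0]
ft_force: [-0.1, 0.7, 6.2]
gripper_width: 0.663
grasp_force: 15.0
time: 12.53
eef_pos: [0.4556, 0.122, 0.1589]
tool_rot: [179.7, -0.1, 90.0]
ft_force: [0.7, 0.6, -1.2]
gripper_width: 0.661
grasp_force: 15.0
time: 12.95
eef_pos: [0.5449, -0.0602, 0.1552]
tool_rot: [179.9, 0.0, 90.0]
ft_force: [0.1, 1.8, -1.5]
gripper_width: 0.66
grasp_force: 15.0
time: 13.28
eef_pos: [0.5592, -0.1317, 0.1547]
tool_rot: [180.0, 0.0, 89.9]
ft_force: [-0.6, 0.4, -1.2]
gripper_width: 0.662
grasp_force: 15.0
```

```bash
python3 -m handwheel '[[[0,0.0,2.5],0],[[0,0,5],0],[[0,0,7],0],[[0,0,7.6],0],[[0,0,7.6],0]]'
python3 -m handwheel '[[[0,0,0.3],0],[[0,0,0.4],0],[[0,0,0.4],0]]'
python3 -m handwheel '[[[0,0,0],0],[[0,0,0],0],[[0,0,0],0],[[0,0,0],0]]' 7.6
python3 -m handwheel '[[[0,0,-2],0],[[0,0,-5],0],[[0,0,-9],0],[[0,0,-13],0],[[0,0,-15],0]]'
python3 -m handwheel '[[[4,-1,0],0],[[8,-2,0],0],[[12,-3,0],0],[[16,-4,0],0],[[20,-5,0],0]]' 9
python3 -m handwheel '[[[4,-1,0],0],[[6,-2,0],0],[[6,-2,0],0],[[6,-2,0],0]]'
python3 tins.py wrist
```

```text
time: 13.7
eef_pos: [0.5583, -0.1291, 0.0771]
tool_rot: [-179.9, -0.0, 90.0]
ft_force: [-0.7, -0.4, -1.1]
gripper_width: 0.666
grasp_force: 15.0
time: 13.95
eef_pos: [0.5601, -0.1299, 0.0753]
tool_rot: [179.9, 0.0, 90.0]
ft_force: [-1.0, 2.6, 3.1]
gripper_width: 0.664
grasp_force: 15.0
time: 14.28
eef_pos: [0.5595, -0.1304, 0.0742]
tool_rot: [180.0, 0.0, 90.0]
ft_force: [-0.2, 0.9, 0.4]
gripper_width: 0.835
grasp_force: 0.0
time: 14.7
eef_pos: [0.5607, -0.1307, 0.2287]
tool_rot: [179.7, 0.1, 90.0]
ft_force: [0.8, -0.2, 0.3]
gripper_width: 0.832
grasp_force: 0.0
time: 15.12
eef_pos: [0.5085, 0.0712, 0.2242]
tool_rot: [180.0, -0.0, 90.0]
ft_force: [0.6, -0.0, 0.6]
gripper_width: 0.988
grasp_force: 0.0
time: 15.45
eef_pos: [0.489, 0.1306, 0.2241]
tool_rot: [180.0, 0.0, 90.1]
ft_force: [-0.3, -0.2, 0.1]
gripper_width: 0.987
grasp_force: 0.0
[0.4894 0.1298 0.2241]
lm 0.87 [271.  20.] [0.4443 0.3061]
lm 0.59 [316. 120.] [0.4857 0.2157]
bx 0.87 [0.4852 0.2148] [ 0.5  0.9 -0.5 -1. ]
bx 0.72 [0.4475 0.2895] [  1.2 -13.7  -1.5  16.4]
```

```bash
python3 -m handwheel '[[[3.5,-0.2,0],0],[[7,-0.4,1],0],[[8.5,-0.4,4],0],[[8.5,-0.4,8],0],[[8.5,-0.4,12],0]]' 9
python3 -m handwheel '[[[0,0,3],0],[[0,0,6],0],[[0,0,8.9],0],[[0,0,8.9],0]]'
python3 -m handwheel '[[[0,0,0],0],[[0,0,0],0],[[0,0,0],0],[[0,0,0],0],[[0,0,0],0]]' 5 15
python3 -m handwheel '[[[0,0,-1],0],[[0,0,-4],0],[[0,0,-8],0],[[0,0,-12],0],[[0,0,-14],0]]'
python3 -m handwheel '[[[-4,-0.3,0],0],[[-8,-0.6,0],0],[[-12,-0.9,0],0],[[-16,-1.2,0],0],[[-20,-1.5,0],0]]'
python3 -m handwheel '[[[-4,-0.3,0],0],[[-8,-0.6,0],0],[[-12,-0.9,0],0],[[-14.5,-1.1,0],0],[[-14.5,-1.1,0],0]]'
python3 -m handwheel '[[[0,0,0],0],[[0,0,2],0],[[0,0,4.5],0],[[0,0,6],0],[[0,0,7],0]]'
```

```text
time: 16.02
eef_pos: [0.4865, 0.215, 0.1033]
tool_rot: [179.9, -0.1, 90.0]
ft_force: [0.3, 0.0, 0.2]
gripper_width: 0.988
grasp_force: 0.0
time: 16.35
eef_pos: [0.483, 0.2126, 0.0104]
tool_rot: [-179.6, 0.1, 89.9]
ft_force: [-1.3, -0.8, -1.5]
gripper_width: 0.987
grasp_force: 0.0
time: 16.77
eef_pos: [0.4864, 0.2151, 0.0164]
tool_rot: [179.9, -0.1, 90.0]
ft_force: [-0.2, 0.2, 8.4]
gripper_width: 0.66
grasp_force: 15.0
time: 17.18
eef_pos: [0.4866, 0.2153, 0.1601]
tool_rot: [179.8, -0.1, 90.0]
ft_force: [1.3, 0.4, -0.8]
gripper_width: 0.666
grasp_force: 15.0
time: 17.6
eef_pos: [0.4697, 0.0132, 0.156]
tool_rot: [179.9, 0.0, 90.0]
ft_force: [0.4, 0.1, -1.5]
gripper_width: 0.663
grasp_force: 15.0
time: 18.02
eef_pos: [0.4591, -0.1338, 0.1561]
tool_rot: [179.9, 0.0, 89.8]
ft_force: [-0.6, 0.0, -0.4]
gripper_width: 0.662
grasp_force: 15.0
time: 18.43
eef_pos: [0.4587, -0.1288, 0.0839]
tool_rot: [-179.9, -0.0, 90.1]
ft_force: [-0.5, 0.3, -0.6]
gripper_width: 0.666
grasp_force: 15.0
```

```bash
python3 -m handwheel '[[[0,0,0.4],0],[[0,0,0.8],0],[[0,0,0.8],0],[[0,0,1],0],[[0,0,1],0]]'
python3 -m handwheel '[[[0,0,0],0],[[0,0,0],0],[[0,0,0],0],[[0,0,0],0]]' 7.6
python3 -m handwheel '[[[0,0,-2],0],[[0,0,-5],0],[[0,0,-9],0],[[0,0,-13],0],[[0,0,-15],0]]'
python3 -m handwheel '[[[4,0,0],0],[[8,0,0],0],[[12,0,0],0],[[16,0,0],0],[[20,0,0],0]]' 9
python3 -m handwheel '[[[4,0,0],0],[[8,0,0],0],[[12,0,0],0],[[15,0,0],0],[[15,0,0],0]]'
python3 -m handwheel '[[[0,0,0],0],[[0,0,0],0]]'
python3 tins.py wrist
```

```text
time: 18.85
eef_pos: [0.4598, -0.1303, 0.0758]
tool_rot: [180.0, 0.0, 90.0]
ft_force: [-1.3, 0.9, 3.4]
gripper_width: 0.664
grasp_force: 15.0
time: 19.18
eef_pos: [0.4595, -0.1303, 0.0752]
tool_rot: [180.0, 0.0, 90.0]
ft_force: [0.3, -0.6, -0.2]
gripper_width: 0.833
grasp_force: 0.0
time: 19.6
eef_pos: [0.4606, -0.1307, 0.2294]
tool_rot: [179.8, 0.1, 90.0]
ft_force: [1.5, -0.2, 1.0]
gripper_width: 0.832
grasp_force: 0.0
time: 20.02
eef_pos: [0.4589, 0.0715, 0.2253]
tool_rot: [180.0, -0.0, 90.0]
ft_force: [0.2, -0.8, 0.3]
gripper_width: 0.988
grasp_force: 0.0
time: 20.43
eef_pos: [0.4593, 0.2239, 0.2252]
tool_rot: [180.0, -0.1, 90.2]
ft_force: [-0.6, 0.3, 0.2]
gripper_width: 0.99
grasp_force: 0.0
time: 20.6
eef_pos: [0.4591, 0.2194, 0.2248]
tool_rot: [-180.0, 0.0, 90.0]
ft_force: [0.0, -0.1, -0.3]
gripper_width: 0.985
grasp_force: 0.0
[0.4592 0.219  0.2248]
lm 0.8 [308. 119.] [0.4485 0.3051]
lm 0.6 [352.  27.] [0.4896 0.3882]
bx 0.87 [0.4879 0.376 ] [  2.9 -12.9  -2.9  15.3]
bx 0.56 [0.4474 0.3056] [ 1.1 -1.4 -1.1  1.5]
```

```bash
python3 -m handwheel '[[[3.5,-0.5,0],0],[[7,-1.1,1],0],[[8.6,-1.1,4],0],[[8.6,-1.1,8],0],[[8.6,-1.1,12],0]]' 9
python3 -m handwheel '[[[0,0,3],0],[[0,0,6],0],[[0,0,8.9],0],[[0,0,8.9],0]]'
python3 -m handwheel '[[[0,0,0],0],[[0,0,0],0],[[0,0,0],0],[[0,0,0],0],[[0,0,0],0]]' 5 15
python3 -m handwheel '[[[0,0,-1],0],[[0,0,-4],0],[[0,0,-8],0],[[0,0,-12],0],[[0,0,-14],0]]'
python3 -m handwheel '[[[-4,0.5,0],0],[[-8,1.5,0],0],[[-11.5,3,0],0],[[-15,4.5,0],0],[[-18.5,6,0],0]]'
python3 -m handwheel '[[[-3.7,1.3,0],0],[[-7.4,2.6,0],0],[[-11,4,0],0],[[-15,5.1,0],0],[[-15,5.1,0],0]]'
python3 -m handwheel '[[[0,0,0],0],[[0,0,2],0],[[0,0,4.5],0],[[0,0,6],0],[[0,0,7],0]]'
```

```text
time: 21.17
eef_pos: [0.4491, 0.3062, 0.1045]
tool_rot: [179.9, -0.1, 90.0]
ft_force: [0.5, -0.0, -0.7]
gripper_width: 0.983
grasp_force: 0.0
time: 21.5
eef_pos: [0.446, 0.3032, 0.0116]
tool_rot: [-179.7, 0.2, 89.9]
ft_force: [-1.3, -1.2, -0.3]
gripper_width: 0.989
grasp_force: 0.0
time: 21.92
eef_pos: [0.4491, 0.3061, 0.0173]
tool_rot: [179.9, -0.1, 90.0]
ft_force: [1.3, -0.5, 9.0]
gripper_width: 0.658
grasp_force: 15.0
time: 22.33
eef_pos: [0.4495, 0.3065, 0.1612]
tool_rot: [179.8, -0.1, 90.0]
ft_force: [0.6, 1.1, 0.4]
gripper_width: 0.66
grasp_force: 15.0
time: 22.75
eef_pos: [0.5085, 0.1191, 0.1572]
tool_rot: [179.9, -0.0, 90.0]
ft_force: [0.9, 0.6, -1.8]
gripper_width: 0.663
grasp_force: 15.0
time: 23.17
eef_pos: [0.5611, -0.0345, 0.1573]
tool_rot: [179.9, 0.1, 89.8]
ft_force: [0.0, 1.1, -1.6]
gripper_width: 0.664
grasp_force: 15.0
time: 23.58
eef_pos: [0.5581, -0.0281, 0.0849]
tool_rot: [-179.9, -0.0, 90.1]
ft_force: [-0.5, -0.4, -0.7]
gripper_width: 0.663
grasp_force: 15.0
```

```bash
python3 -m handwheel '[[[0,0,0.4],0],[[0,0,0.8],0],[[0,0,0.8],0],[[0,0,1],0],[[0,0,1],0]]'
python3 -m handwheel '[[[0,0,0],0],[[0,0,0],0],[[0,0,0],0],[[0,0,0],0]]' 7.6
python3 -m handwheel '[[[0,0,-2],0],[[0,0,-5],0],[[0,0,-9],0],[[0,0,-13],0],[[0,0,-15],0]]'
python3 -m handwheel '[[[4,-1,0],0],[[8,-2,0],0],[[12,-3,0],0],[[16,-4,0],0],[[20,-5,0],0]]' 9
python3 -m handwheel '[[[4,-0.8,0],0],[[8,-1.6,0],0],[[12,-2.4,0],0],[[13,-2.5,0],0],[[13,-2.5,0],0]]'
python3 -m handwheel '[[[0,0,0],0],[[0,0,0],0]]'
python3 tins.py wrist
```

```text
time: 24.0
eef_pos: [0.5599, -0.0292, 0.077]
tool_rot: [179.9, 0.0, 90.0]
ft_force: [-1.9, -0.1, 1.8]
gripper_width: 0.66
grasp_force: 15.0
time: 24.33
eef_pos: [0.5596, -0.0292, 0.0762]
tool_rot: [180.0, 0.0, 90.0]
ft_force: [0.8, -0.6, -0.6]
gripper_width: 0.834
grasp_force: 0.0
time: 24.75
eef_pos: [0.5608, -0.0294, 0.2306]
tool_rot: [179.7, 0.0, 90.0]
ft_force: [0.9, -0.1, 0.1]
gripper_width: 0.834
grasp_force: 0.0
time: 25.17
eef_pos: [0.5086, 0.1724, 0.2263]
tool_rot: [180.0, -0.0, 90.0]
ft_force: [0.6, -0.4, -0.4]
gripper_width: 0.986
grasp_force: 0.0
time: 25.58
eef_pos: [0.4838, 0.3031, 0.226]
tool_rot: [180.0, -0.0, 90.2]
ft_force: [0.9, -1.2, -0.9]
gripper_width: 0.992
grasp_force: 0.0
time: 25.75
eef_pos: [0.4845, 0.2997, 0.2258]
tool_rot: [-180.0, 0.0, 90.0]
ft_force: [-0.0, 0.2, -0.8]
gripper_width: 0.99
grasp_force: 0.0
[0.4846 0.2995 0.2259]
lm 0.83 [325. 120.] [0.4901 0.3844]
bx 0.84 [0.4901 0.3867] [-1.  -2.4  1.   2.7]
```

Tin 4 stands close to bottle b, so I'll turn the tool 90° (closing along y) to keep the gripper's body clear.

```bash
python3 -m handwheel '[[[0,0,0],0.12],[[0,0,0],0.24],[[0,0,0],0.36],[[0,0,0],0.48],[[0,0,0],0.6]]' 9
python3 -m handwheel '[[[0,0,0],0.12],[[0,0,0],0.24],[[0,0,0],0.36],[[0,0,0],0.48],[[0,0,0],0.6]]'
python3 -m handwheel '[[[0,0,0],0.12],[[0,0,0],0.24],[[0,0,0],0.36],[[0,0,0],0.371],[[0,0,0],0.371]]'
python3 -m handwheel '[[[0.5,-3.5,0],0],[[0.5,-7,1],0],[[0.5,-8.6,4],0],[[0.5,-8.6,8],0],[[0.5,-8.6,12],0]]'
python3 -m handwheel '[[[0,0,3],0],[[0,0,6],0],[[0,0,9],0],[[0,0,9],0],[[0,0,9],0]]'
python3 -m handwheel '[[[0,0,0],0],[[0,0,0],0],[[0,0,0],0],[[0,0,0],0],[[0,0,0],0]]' 5 15
python3 -m handwheel '[[[0,0,-1],0],[[0,0,-4],0],[[0,0,-8],0],[[0,0,-12],0],[[0,0,-14],0]]'
```

```text
time: 26.32
eef_pos: [0.4847, 0.2999, 0.226]
tool_rot: [180.0, -0.0, 55.2]
ft_force: [0.2, -0.2, 0.6]
gripper_width: 0.984
grasp_force: 0.0
time: 26.73
eef_pos: [0.4847, 0.2998, 0.226]
tool_rot: [180.0, -0.0, 20.8]
ft_force: [-0.0, 0.4, 0.6]
gripper_width: 0.986
grasp_force: 0.0
time: 27.15
eef_pos: [0.4846, 0.3001, 0.226]
tool_rot: [-180.0, -0.0, 0.1]
ft_force: [0.2, 0.5, -0.0]
gripper_width: 0.988
grasp_force: 0.0
time: 27.57
eef_pos: [0.4899, 0.3879, 0.1053]
tool_rot: [-179.9, -0.1, 0.3]
ft_force: [-0.1, -0.4, -0.7]
gripper_width: 0.989
grasp_force: 0.0
time: 27.98
eef_pos: [0.4888, 0.386, 0.0152]
tool_rot: [179.9, 0.1, 0.1]
ft_force: [0.4, -0.1, 0.4]
gripper_width: 0.988
grasp_force: 0.0
time: 28.4
eef_pos: [0.4899, 0.3872, 0.017]
tool_rot: [-179.9, -0.1, -0.0]
ft_force: [0.2, -1.1, 8.2]
gripper_width: 0.663
grasp_force: 15.0
time: 28.82
eef_pos: [0.4905, 0.3876, 0.1612]
tool_rot: [-179.8, -0.2, -0.0]
ft_force: [0.4, 0.9, -0.6]
gripper_width: 0.659
grasp_force: 15.0
```

```bash
python3 -m handwheel '[[[-0.3,4,0],0],[[-0.6,8,0],0],[[-0.9,12,0],0],[[-1.2,16,0],0],[[-1.5,20,0],0]]'
python3 -m handwheel '[[[-0.3,4,0],0],[[-0.6,8,0],0],[[-0.9,12,0],0],[[-0.9,12,0],0]]'
python3 - <<'E'
from h import *
c=capture("scene"); save(c,"s3")
for d in landmark_of("scene","tin1")[:5]: print(round(d["p"],2),np.round(d["pixel"]),np.round(atz(c,d["pixel"],.06),4))
E
```

```text
time: 29.23
eef_pos: [0.4735, 0.1851, 0.1566]
tool_rot: [-180.0, -0.0, 0.0]
ft_force: [1.4, 0.6, -0.3]
gripper_width: 0.664
grasp_force: 15.0
time: 29.57
eef_pos: [0.4642, 0.062, 0.1564]
tool_rot: [180.0, 0.0, -0.2]
ft_force: [0.4, 0.8, -1.1]
gripper_width: 0.661
grasp_force: 15.0
0.97 [238. 311.] [ 0.563  -0.1333  0.06  ]
0.93 [283. 277.] [ 0.5523 -0.0293  0.06  ]
0.89 [206. 272.] [ 0.4537 -0.1348  0.06  ]
0.63 [290. 199.] [0.3896 0.1067 0.06  ]
```

View pics/s3.png

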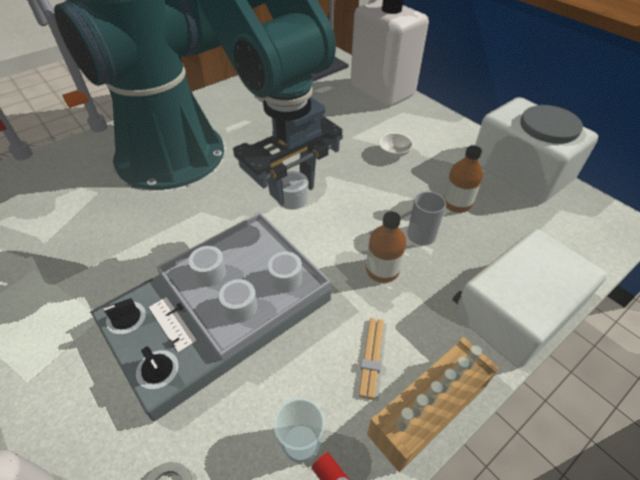

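Three tins stand on the plate at (207,262), (238,298) and (285,270), and the fourth is in the gripper. I'll place it in the free quarter.

```bash
python3 -m handwheel '[[[-0.2,4,0],0],[[-0.4,8,0],0],[[-0.4,9.4,0],0],[[-0.4,9.4,0],0],[[-0.4,9.4,0],0]]'
python3 -m handwheel '[[[0,0,1],0],[[0,0,3.5],0],[[0,0,6],0],[[0,0,7],0],[[0,0,7.6],0]]'
python3 -m handwheel '[[[0,0,0.2],0],[[0,0,0.4],0],[[0,0,0.4],0]]'
python3 -m handwheel '[[[0,0,0],0],[[0,0,0],0],[[0,0,0],0],[[0,0,0],0]]' 7.3
python3 -m handwheel '[[[0,0,-2],0],[[0,0,-5],0],[[0,0,-9],0],[[0,0,-13],0],[[0,0,-15],0]]'
python3 -m handwheel '[[[0,4,0],0],[[0,8,0],0],[[0,12,0],0],[[0,15,0],0],[[0,15,0],0]]' 4
python3 -m handwheel '[[[0,0,0],0],[[0,0,0],0]]'
python3 - <<'E'
from h import *
s=state();print(s["eef_pos"],s["tool_rot"])
for n in("top","wrist"):
    c=capture(n); save(c,n+"4")
    for q,z in dict(setknob_grip=.079,switch_grip=.079,pointer_tip=.053,mark_line=.053,tin1=.06).items():
        for d in landmark_of(n,q)[:4]: print(n,q,round(d["p"],2),np.round(d["pixel"]),np.round(atz(c,d["pixel"],z),4))
E
```

```text
time: 30.08
eef_pos: [0.4615, -0.0267, 0.1562]
tool_rot: [-180.0, -0.0, -0.0]
ft_force: [1.0, -0.1, -1.6]
gripper_width: 0.662
grasp_force: 15.0
time: 30.5
eef_pos: [0.4602, -0.0261, 0.0782]
tool_rot: [-180.0, 0.2, 0.1]
ft_force: [0.5, 0.4, -1.2]
gripper_width: 0.664
grasp_force: 15.0
time: 30.75
eef_pos: [0.4617, -0.0268, 0.0767]
tool_rot: [-180.0, -0.0, 0.0]
ft_force: [-0.3, -0.0, -1.0]
gripper_width: 0.662
grasp_force: 15.0
time: 31.08
eef_pos: [0.4616, -0.0273, 0.0764]
tool_rot: [180.0, -0.0, -0.0]
ft_force: [-0.4, -0.1, -0.1]
gripper_width: 0.798
grasp_force: 0.0
time: 31.5
eef_pos: [0.4627, -0.0274, 0.2305]
tool_rot: [180.0, -0.3, -0.0]
ft_force: [0.2, -0.0, 1.2]
gripper_width: 0.8
grasp_force: 0.0
time: 31.92
eef_pos: [0.4614, -0.1813, 0.2264]
tool_rot: [179.9, -0.1, -0.2]
ft_force: [0.2, 0.3, 0.2]
gripper_width: 0.467
grasp_force: 0.0
time: 32.08
eef_pos: [0.461, -0.1769, 0.2258]
tool_rot: [-180.0, 0.0, -0.0]
ft_force: [0.6, 0.1, -0.6]
gripper_width: 0.438
grasp_force: 0.0
[ 0.46102268 -0.17694598  0.22584661] [-1.79985654e+02  1.59712291e-02 -4.57903568e-02]
top switch_grip 0.6 [438. 230.] [ 0.5746 -0.2898  0.079 ]
top tin1 0.72 [332. 278.] [ 0.4578 -0.0269  0.06  ]
top tin1 0.72 [334. 235.] [ 0.5657 -0.0313  0.06  ]
top tin1 0.67 [374. 237.] [ 0.5592 -0.1313  0.06  ]
top tin1 0.55 [380. 278.] [ 0.4571 -0.1448  0.06  ]
wrist setknob_grip 0.65 [450. 244.] [ 0.4437 -0.2901  0.079 ]
wrist switch_grip 0.78 [468.  91.] [ 0.5683 -0.2927  0.079 ]
wrist pointer_tip 0.54 [385. 186.] [ 0.4898 -0.2351  0.053 ]
wrist mark_line 0.53 [395. 125.] [ 0.5419 -0.2414  0.053 ]
wrist tin1 0.97 [151. 223.] [ 0.4574 -0.0251  0.06  ]
wrist tin1 0.94 [262. 217.] [ 0.4628 -0.1261  0.06  ]
wrist tin1 0.92 [259. 105.] [ 0.5578 -0.1275  0.06  ]
wrist tin1 0.63 [138. 105.] [ 0.5592 -0.0262  0.06  ]
```

View pics/wrist4.png

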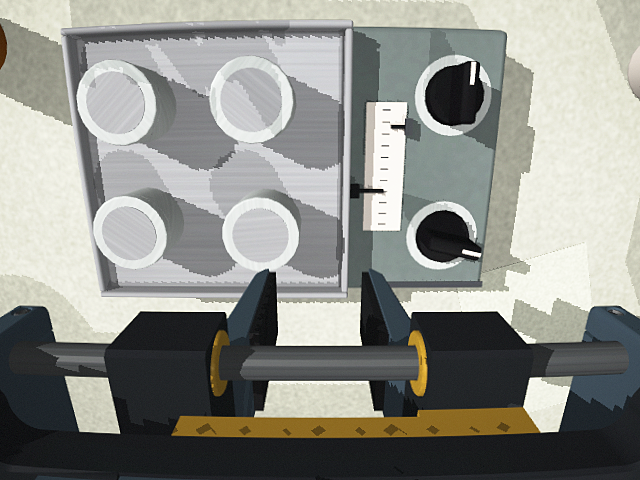

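The wrist view shows all four tins well apart inside the rim, at (118,101), (251,98), (131,231) and (261,233). The pointer is at about (372,190) and the mark at (398,127). Next I look from straight above the setting knob.

```bash
python3 -m handwheel '[[[-0.8,4,0],0],[[-1.6,8,0],0],[[-1.6,11,0],0],[[-1.6,11,0],0],[[-1.6,11,0],0]]'
cat > knob.py <<'E'
from h import *
import sys
s=state();print(np.round(s["eef_pos"],4),np.round(s["tool_rot"],1))
c=capture("wrist"); save(c,sys.argv[1],(200,40,520,340),2.5); np.save("c.npy",c,allow_pickle=True)
for q,z in dict(setknob_grip=.079,switch_grip=.079,pointer_tip=.053,mark_line=.053).items():
    for d in landmark_of("wrist",q)[:2]: print(q,round(d["p"],2),np.round(d["pixel"]),np.round(atz(c,d["pixel"],z),4))
E
python3 knob.py k5
```

```text
time: 33.1
eef_pos: [0.4449, -0.2883, 0.2258]
tool_rot: [-180.0, 0.0, -0.1]
ft_force: [-0.7, 0.2, 0.6]
gripper_width: 0.437
grasp_force: 0.0
[ 0.4449 -0.2883  0.2258] [-1.8e+02  0.0e+00 -1.0e-01]
setknob_grip 0.58 [323. 227.] [ 0.4428 -0.2919  0.079 ]
setknob_grip 0.36 [258. 169.] [ 0.4909 -0.2393  0.079 ]
switch_grip 0.27 [260. 106.] [ 0.5403 -0.2429  0.079 ]
switch_grip 0.19 [125.  87.] [ 0.5565 -0.1372  0.079 ]
pointer_tip 0.6 [261. 169.] [ 0.4881 -0.2384  0.053 ]
mark_line 0.66 [258. 107.] [ 0.5402 -0.2379  0.053 ]
```

View pics/k5.png

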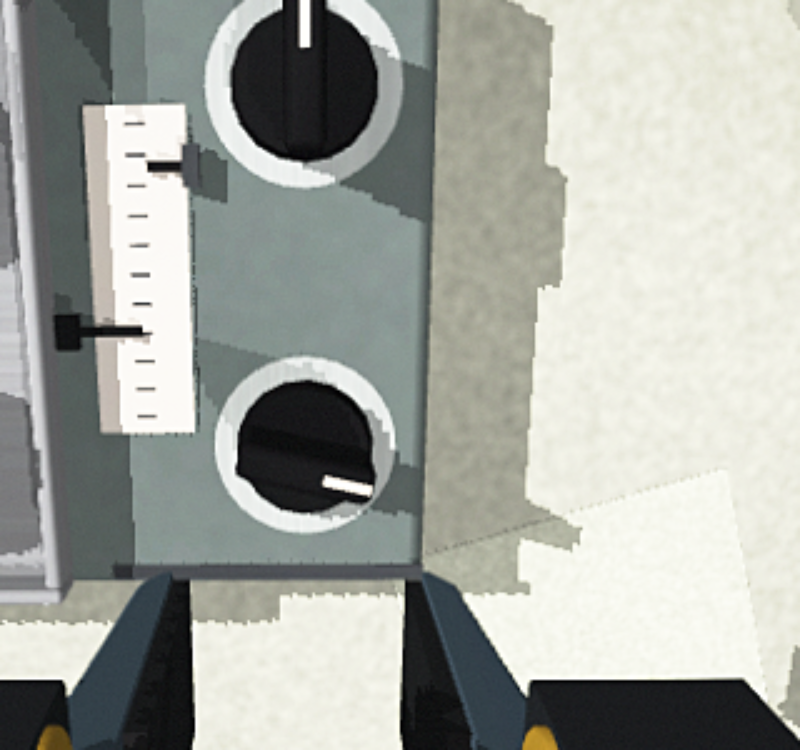

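```bash
cat > px.py <<'E'
from h import *
import sys
c=np.load("c.npy",allow_pickle=True).item()
for a in sys.argv[1:]:
    u,v,z=map(float,a.split(",")); print(a,np.round(atz(c,(200+u/2.5,40+v/2.5),z)[:2],4))
E
python3 px.py 322,480,.089 372,492,.089 306,445,.048 304,87,.048 148,331,.053 148,166,.053 305,445,.058
```

```text
322,480,.089 [ 0.4409 -0.2966]
372,492,.089 [ 0.4367 -0.3131]
306,445,.048 [ 0.4427 -0.2918]
304,87,.048 [ 0.566  -0.2913]
148,331,.053 [ 0.4853 -0.2364]
148,166,.053 [ 0.5407 -0.2387]
305,445,.058 [ 0.4452 -0.2914]
```

The close-up shows the setting bar's stripe running from (322,480) to (372,492) in crop pixels, which gives a bar yaw of about 76°. The pointer is 52–55 mm short of the mark, so about 3.35 rad clockwise.

```bash
python3 -m handwheel '[[[-0.15,0.27,0],-0.12],[[-0.15,0.27,0],-0.24],[[-0.15,0.27,0],-0.36],[[-0.15,0.27,0],-0.48],[[-0.15,0.27,0],-0.6]]' 4
python3 -m handwheel '[[[0,0,0],-0.12],[[0,0,0],-0.24],[[0,0,0],-0.36],[[0,0,0],-0.48],[[0,0,0],-0.6]]'
python3 -m handwheel '[[[0,0,0],-0.12],[[0,0,2],-0.126],[[0,0,5],-0.126],[[0,0,8],-0.126],[[0,0,11],-0.126]]'
python3 -m handwheel '[[[0,0,3],0],[[0,0,4.5],0],[[0,0,5.2],0],[[0,0,5.2],0],[[0,0,5.2],0]]'
python3 -m handwheel '[[[0,0,0],0],[[0,0,0],0],[[0,0,0],0],[[0,0,0],0],[[0,0,0],0]]' 0.8 10
python3 -m handwheel '[[[0,0,0],0],[[0,0,0],0],[[0,0,0],0],[[0,0,0],0],[[0,0,0],0]]'
```

```text
time: 33.77
eef_pos: [0.4439, -0.2892, 0.226]
tool_rot: [180.0, -0.0, 34.8]
ft_force: [0.2, -0.7, -0.5]
gripper_width: 0.44
grasp_force: 0.0
time: 34.18
eef_pos: [0.4439, -0.2891, 0.226]
tool_rot: [180.0, -0.0, 69.1]
ft_force: [-0.2, -0.6, 0.2]
gripper_width: 0.44
grasp_force: 0.0
time: 34.6
eef_pos: [0.4441, -0.2893, 0.1152]
tool_rot: [179.9, 0.0, 76.0]
ft_force: [0.7, -0.3, -0.3]
gripper_width: 0.439
grasp_force: 0.0
time: 35.02
eef_pos: [0.4442, -0.2898, 0.0646]
tool_rot: [180.0, 0.0, 76.0]
ft_force: [0.5, -0.4, 0.0]
gripper_width: 0.44
grasp_force: 0.0
time: 35.43
eef_pos: [0.4438, -0.29, 0.0645]
tool_rot: [180.0, 0.0, 76.0]
ft_force: [-2.5, 0.7, 9.5]
gripper_width: 0.14
grasp_force: 10.0
time: 35.85
eef_pos: [0.4438, -0.29, 0.0645]
tool_rot: [180.0, 0.0, 76.0]
ft_force: [-2.8, 1.3, 8.7]
gripper_width: 0.143
grasp_force: 10.0
```

Gripped, with the opening at 13 mm as expected. I turn 1.6 rad clockwise, in steps.

```bash
python3 -m handwheel '[[[0,0,0],0.1],[[0,0,0],0.2],[[0,0,0],0.3],[[0,0,0],0.4],[[0,0,0],0.5]]'
python3 -m handwheel '[[[0,0,0],0.1],[[0,0,0],0.2],[[0,0,0],0.3],[[0,0,0],0.4],[[0,0,0],0.5]]'
python3 -m handwheel '[[[0,0,0],0.12],[[0,0,0],0.24],[[0,0,0],0.36],[[0,0,0],0.48],[[0,0,0],0.6]]'
python3 -m handwheel '[[[0,0,0],0],[[0,0,0],0]]'
python3 - <<'E'
from h import *
c=capture("scene")
for q,z in dict(pointer_tip=.053,mark_line=.053,tin1=.06).items():
    for d in landmark_of("scene",q)[:4]: print(q,round(d["p"],2),np.round(d["pixel"]),np.round(atz(c,d["pixel"],z),4))
E
```

```text
time: 36.27
eef_pos: [0.4442, -0.2902, 0.0645]
tool_rot: [179.9, -0.0, 47.0]
ft_force: [1.7, 0.0, 4.6]
gripper_width: 0.142
grasp_force: 10.0
time: 36.68
eef_pos: [0.4445, -0.2907, 0.0645]
tool_rot: [179.9, -0.1, 18.4]
ft_force: [1.6, -4.1, 1.0]
gripper_width: 0.145
grasp_force: 10.0
time: 37.1
eef_pos: [0.4445, -0.2912, 0.0646]
tool_rot: [179.9, -0.1, -16.0]
ft_force: [-0.8, -10.8, -1.9]
gripper_width: 0.143
grasp_force: 10.0
time: 37.27
eef_pos: [0.4445, -0.2913, 0.0645]
tool_rot: [179.9, -0.1, -15.7]
ft_force: [-1.1, -10.2, -2.2]
gripper_width: 0.142
grasp_force: 10.0
pointer_tip 0.57 [152. 359.] [ 0.5487 -0.2896  0.053 ]
pointer_tip 0.4 [172. 325.] [ 0.511  -0.2351  0.053 ]
mark_line 0.58 [181. 339.] [ 0.5449 -0.2361  0.053 ]
tin1 0.92 [286. 278.] [ 0.5577 -0.0271  0.06  ]
tin1 0.91 [256. 245.] [ 0.4549 -0.0238  0.06  ]
tin1 0.89 [243. 308.] [ 0.5625 -0.1242  0.06  ]
tin1 0.7 [210. 274.] [ 0.4612 -0.1311  0.06  ]
```

```bash
python3 -m handwheel '[[[0,0,0],0],[[0,0,0],0],[[0,0,0],0],[[0,0,0],0]]' 4
python3 -m handwheel '[[[0,0,-2],0],[[0,0,-5],0],[[0,0,-9],0],[[0,0,-13],0],[[0,0,-16.2],0]]'
python3 -m handwheel '[[[0,0.2,0],-0.12],[[0,0.2,0],-0.24],[[0,0.2,0],-0.274],[[0,0.2,0],-0.274],[[0,0.2,0],-0.274]]'
python3 knob.py k6
```

```text
time: 37.8
eef_pos: [0.4436, -0.2898, 0.0639]
tool_rot: [-180.0, 0.0, -15.7]
ft_force: [0.2, -0.1, 0.3]
gripper_width: 0.407
grasp_force: 0.0
time: 38.22
eef_pos: [0.4438, -0.2899, 0.2287]
tool_rot: [180.0, -0.1, -15.7]
ft_force: [0.7, -1.5, 1.4]
gripper_width: 0.435
grasp_force: 0.0
time: 38.63
eef_pos: [0.4431, -0.2917, 0.2259]
tool_rot: [-180.0, 0.0, -0.1]
ft_force: [0.6, 0.0, 0.1]
gripper_width: 0.434
grasp_force: 0.0
[ 0.4431 -0.2917  0.2259] [-1.8e+02  0.0e+00 -1.0e-01]
setknob_grip 0.94 [320. 223.] [ 0.4441 -0.2925  0.079 ]
switch_grip 0.56 [322.  70.] [ 0.5644 -0.2945  0.079 ]
switch_grip 0.44 [132. 200.] [ 0.4651 -0.1352  0.079 ]
pointer_tip 0.68 [255. 137.] [ 0.5138 -0.2374  0.053 ]
pointer_tip 0.38 [10. 92.] [ 0.5572 -0.0225  0.053 ]
mark_line 0.61 [255. 105.] [ 0.5398 -0.2388  0.053 ]
```

View pics/k6.png

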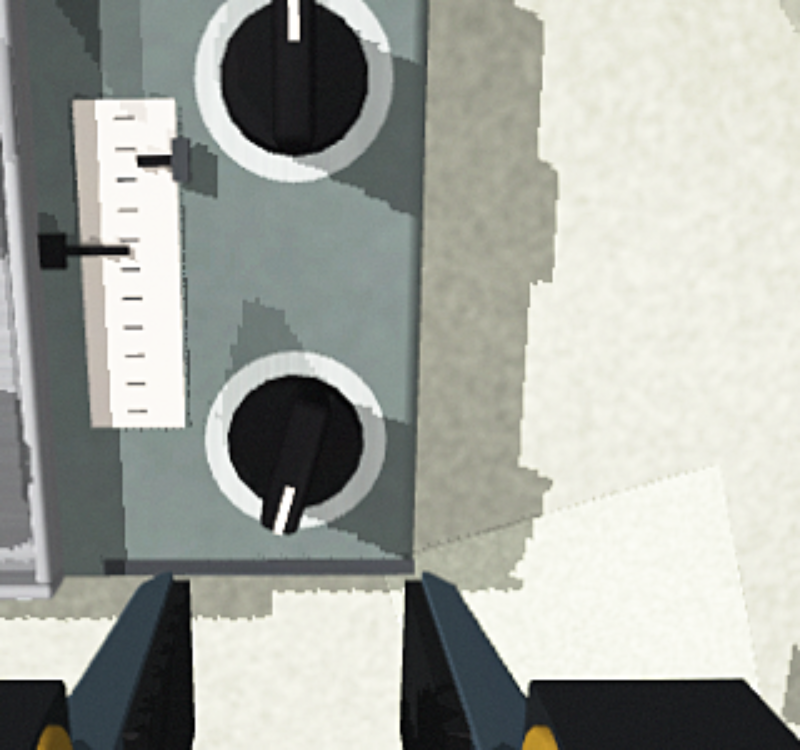

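The pointer is now at row 250 against the mark at row 160. It moved 75 px for 1.6 rad, so about 1.9 rad remains. I'll regrip with the tool turned half a turn back.

```bash
python3 -m handwheel '[[[0.1,0,0],-0.12],[[0.1,0,0],-0.24],[[0.1,0,0],-0.36],[[0.1,0,0],-0.48],[[0.1,0,0],-0.6]]' 4
python3 -m handwheel '[[[0,0,0],-0.12],[[0,0,0],-0.24],[[0,0,0],-0.36],[[0,0,0],-0.48],[[0,0,0],-0.6]]'
python3 -m handwheel '[[[0,0,0],-0.12],[[0,0,0],-0.24],[[0,0,0],-0.36],[[0,0,0],-0.48],[[0,0,0],-0.6]]'
python3 -m handwheel '[[[0,0,0],-0.12],[[0,0,0],-0.24],[[0,0,0],-0.36],[[0,0,0],-0.48],[[0,0,0],-0.6]]'
python3 -m handwheel '[[[0,0,0],-0.12],[[0,0,0],-0.24],[[0,0,0],-0.36],[[0,0,0],-0.46],[[0,0,3],-0.466]]'
python3 -m handwheel '[[[0,0,0],0],[[0,0,3],0],[[0,0,6],0],[[0,0,9],0],[[0,0,10],0]]'
python3 -m handwheel '[[[0,0,1.5],0],[[0,0,3.1],0],[[0,0,3.1],0],[[0,0,3.1],0]]'
```

```text
time: 39.3
eef_pos: [0.4442, -0.2919, 0.2259]
tool_rot: [-180.0, 0.0, 34.7]
ft_force: [-0.4, 0.8, 0.1]
gripper_width: 0.438
grasp_force: 0.0
time: 39.72
eef_pos: [0.4442, -0.2918, 0.2258]
tool_rot: [-180.0, -0.0, 69.1]
ft_force: [0.5, 0.4, 0.4]
gripper_width: 0.439
grasp_force: 0.0
time: 40.13
eef_pos: [0.4442, -0.2918, 0.2258]
tool_rot: [-180.0, -0.0, 103.4]
ft_force: [0.3, -0.1, 0.6]
gripper_width: 0.438
grasp_force: 0.0
time: 40.55
eef_pos: [0.4442, -0.2918, 0.2258]
tool_rot: [-180.0, -0.0, 137.8]
ft_force: [0.8, 0.5, 0.5]
gripper_width: 0.438
grasp_force: 0.0
time: 40.97
eef_pos: [0.4467, -0.2937, 0.2]
tool_rot: [-179.8, 0.4, 164.5]
ft_force: [0.9, -1.1, 0.8]
gripper_width: 0.439
grasp_force: 0.0
time: 41.38
eef_pos: [0.4425, -0.2907, 0.093]
tool_rot: [179.9, -0.3, 164.1]
ft_force: [-0.4, 0.9, -0.9]
gripper_width: 0.438
grasp_force: 0.0
time: 41.72
eef_pos: [0.4442, -0.2919, 0.0655]
tool_rot: [180.0, -0.1, 164.2]
ft_force: [-0.3, -0.3, 1.4]
gripper_width: 0.437
grasp_force: 0.0
```

```bash
python3 -m handwheel '[[[0,0,0],0],[[0,0,0],0],[[0,0,0],0],[[0,0,0],0],[[0,0,0],0]]' 0.8 10
python3 -m handwheel '[[[0,0,0],0],[[0,0,0],0],[[0,0,0],0]]'
python3 -m handwheel '[[[0,0,0],0.1],[[0,0,0],0.2],[[0,0,0],0.3],[[0,0,0],0.4],[[0,0,0],0.5]]'
python3 -m handwheel '[[[0,0,0],0.1],[[0,0,0],0.2],[[0,0,0],0.3],[[0,0,0],0.4],[[0,0,0],0.5]]'
python3 -m handwheel '[[[0,0,0],0.12],[[0,0,0],0.24],[[0,0,0],0.36],[[0,0,0],0.48],[[0,0,0],0.6]]'
python3 -m handwheel '[[[0,0,0],0.1],[[0,0,0],0.1],[[0,0,0],0.1]]'
python3 - <<'E'
from h import *
for n,cr in(("wrist",None),("scene",None)):
    c=capture(n)
    if n=="scene": save(c,"s7",(80,260,280,410),4)
    for q in("pointer_tip","mark_line"):
        for d in landmark_of(n,q)[:2]: print(n,q,round(d["p"],2),np.round(d["pixel"]),np.round(atz(c,d["pixel"],.053),4))
E
```

```text
time: 42.13
eef_pos: [0.4446, -0.2916, 0.0656]
tool_rot: [180.0, 0.0, 164.2]
ft_force: [2.3, 7.2, 8.4]
gripper_width: 0.137
grasp_force: 10.0
time: 42.38
eef_pos: [0.4446, -0.2916, 0.0656]
tool_rot: [180.0, 0.0, 164.2]
ft_force: [2.2, 7.3, 8.2]
gripper_width: 0.141
grasp_force: 10.0
time: 42.8
eef_pos: [0.4444, -0.292, 0.0656]
tool_rot: [-180.0, 0.0, 135.3]
ft_force: [-2.4, 0.9, 7.1]
gripper_width: 0.137
grasp_force: 10.0
time: 43.22
eef_pos: [0.4439, -0.2923, 0.0656]
tool_rot: [-180.0, 0.0, 106.6]
ft_force: [-8.4, -3.7, 9.7]
gripper_width: 0.14
grasp_force: 10.0
time: 43.63
eef_pos: [0.4432, -0.2921, 0.0655]
tool_rot: [-179.9, 0.0, 72.2]
ft_force: [-11.5, -4.1, 13.0]
gripper_width: 0.141
grasp_force: 10.0
time: 43.88
eef_pos: [0.4432, -0.292, 0.0654]
tool_rot: [-179.9, 0.0, 66.8]
ft_force: [-12.1, -4.6, 12.4]
gripper_width: 0.14
grasp_force: 10.0
wrist pointer_tip 0.56 [465. 103.] [ 0.5399 -0.2333  0.053 ]
wrist mark_line 0.92 [472. 113.] [ 0.5416 -0.2389  0.053 ]
scene pointer_tip 0.56 [181. 334.] [ 0.5372 -0.2327  0.053 ]
scene pointer_tip 0.46 [259. 247.] [ 0.4564 -0.0207  0.053 ]
scene mark_line 0.62 [181. 340.] [ 0.547  -0.2367  0.053 ]
```

View pics/s7.png

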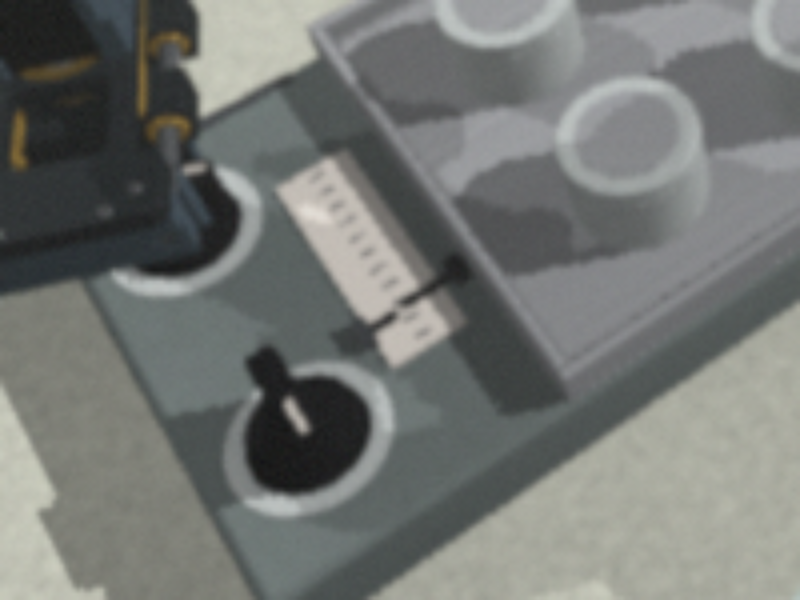

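The scene crop shows the pointer and mark nearly in line around (395,305). I'll check with a wrist crop.

```bash
cat > pt.py <<'E'
from h import *
import sys
c=capture("wrist"); np.save("c.npy",c,allow_pickle=True); save(c,sys.argv[1],(400,50,540,170),5)
u=proj(c,[[.51,-.238,.053],[.56,-.238,.053]]); print(u, state()["tool_rot"])
E
python3 pt.py p8
```

```text
[[407.35912223 138.54722317]
 [509.94189859  95.63957335]] [-1.79886549e+02  3.58679502e-02  6.68210668e+01]
```

View pics/p8.png

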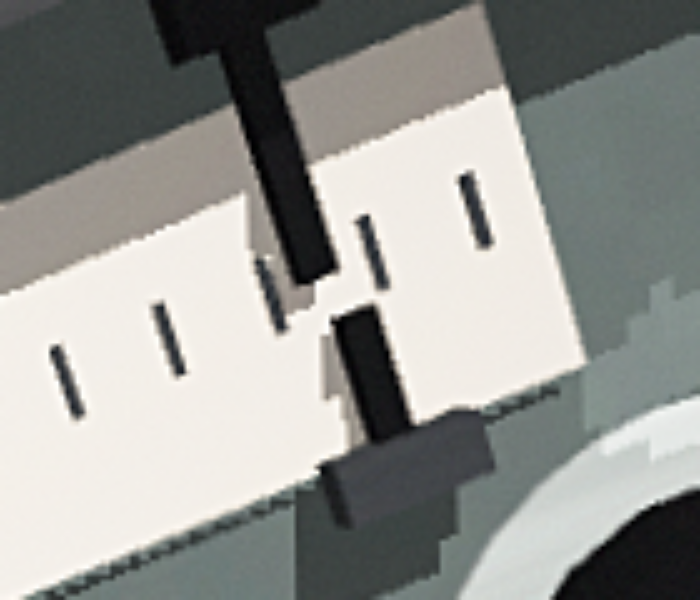

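The crop shows the pointer tip at (318,278) and the mark end at (355,315), so the pointer is still about 2.1 mm short. That's 0.13 rad.

```bash
python3 -m handwheel '[[[0,0,0],0.07],[[0,0,0],0.13],[[0,0,0],0.13],[[0,0,0],0.13]]'
python3 pt.py p9
```

```text
time: 44.57
eef_pos: [0.443, -0.2919, 0.0654]
tool_rot: [-179.9, 0.0, 59.3]
ft_force: [-13.2, -3.3, 13.9]
gripper_width: 0.14
grasp_force: 10.0
[[385.86950989 127.96460424]
 [484.17930289  70.43343617]] [-1.79877204e+02  4.85360408e-02  5.93613440e+01]
```

View pics/p9.png

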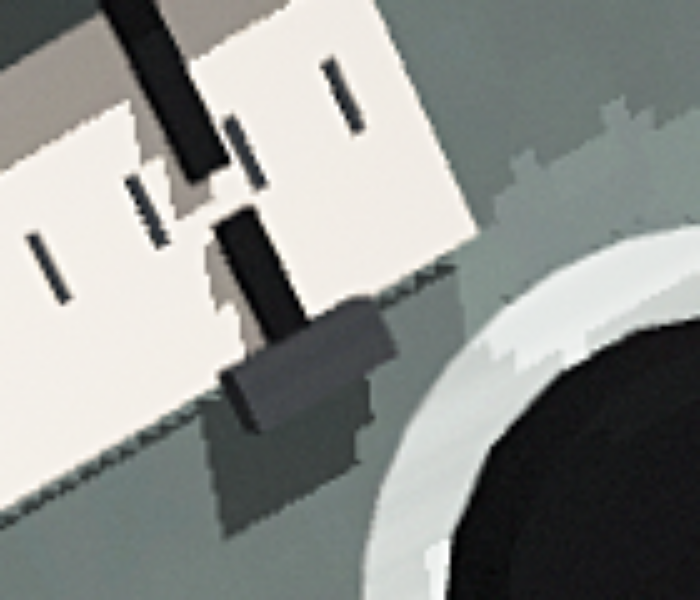

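The tip is at (209,172) and the mark at (237,217), about 0.45 mm short. I turn another 0.03 rad, release, rise and check from above.

```bash
python3 -m handwheel '[[[0,0,0],0.03],[[0,0,0],0.03],[[0,0,0],0.03]]'
python3 -m handwheel '[[[0,0,0],0],[[0,0,0],0],[[0,0,0],0],[[0,0,0],0]]' 4
python3 -m handwheel '[[[0,0,-2],0],[[0,0,-5],0],[[0,0,-9],0],[[0,0,-13],0],[[0,0,-13],0]]'
python3 -m handwheel '[[[0,0,0],0.12],[[0,0,0],0.24],[[0,0,0],0.36],[[0,0,0],0.48],[[0,0,0],0.6]]'
python3 -m handwheel '[[[0,0,0],0.12],[[0,0,0],0.24],[[0,0,0],0.36],[[0,0,0],0.40],[[0,0,0],0.40]]'
python3 -m handwheel '[[[4,0,0],0],[[7,0,0],0],[[7,0,0],0],[[7,0,0],0]]'
python3 - <<'E'
from h import *
s=state();print(s["eef_pos"],s["tool_rot"])
c=capture("wrist"); np.save("c.npy",c,allow_pickle=True)
for q,z in dict(switch_grip=.079,pointer_tip=.053,mark_line=.053).items():
    for d in landmark_of("wrist",q)[:1]: print(q,round(d["p"],2),np.round(d["pixel"]),np.round(atz(c,d["pixel"],z),4))
save(c,"p10",(220,120,420,280),4)
print(proj(c,[[.51,-.238,.053],[.56,-.238,.053],[.54,-.22,.053],[.54,-.26,.053]]))
E
```

```text
time: 44.87
eef_pos: [0.443, -0.2919, 0.0654]
tool_rot: [-179.9, 0.0, 57.6]
ft_force: [-12.4, -1.9, 14.9]
gripper_width: 0.142
grasp_force: 10.0
time: 45.2
eef_pos: [0.4443, -0.2919, 0.065]
tool_rot: [180.0, -0.0, 57.6]
ft_force: [0.1, -0.5, 0.1]
gripper_width: 0.405
grasp_force: 0.0
time: 45.62
eef_pos: [0.4472, -0.2938, 0.2021]
tool_rot: [179.5, 0.0, 57.6]
ft_force: [1.0, -2.0, 1.6]
gripper_width: 0.438
grasp_force: 0.0
time: 46.03
eef_pos: [0.4443, -0.2918, 0.195]
tool_rot: [180.0, -0.0, 22.9]
ft_force: [-0.5, 0.9, -0.1]
gripper_width: 0.436
grasp_force: 0.0
time: 46.45
eef_pos: [0.4442, -0.2918, 0.1949]
tool_rot: [-180.0, -0.0, 0.2]
ft_force: [0.1, 0.9, 0.1]
gripper_width: 0.438
grasp_force: 0.0
time: 46.78
eef_pos: [0.5151, -0.2912, 0.1946]
tool_rot: [-180.0, 0.0, 0.5]
ft_force: [-0.3, 0.7, -0.8]
gripper_width: 0.434
grasp_force: 0.0
[ 0.5151204  -0.29121341  0.19459715] [-1.79991817e+02  9.97445921e-03  5.08515766e-01]
switch_grip 0.98 [322. 167.] [ 0.5665 -0.2934  0.079 ]
pointer_tip 0.87 [250. 191.] [ 0.5439 -0.2356  0.053 ]
mark_line 0.65 [254. 193.] [ 0.5423 -0.2388  0.053 ]
[[254.58535154 231.24609996]
 [252.22784704 170.81281818]
 [231.09496983 195.50753948]
 [280.26047187 195.74659581]]
```

View pics/p10.png

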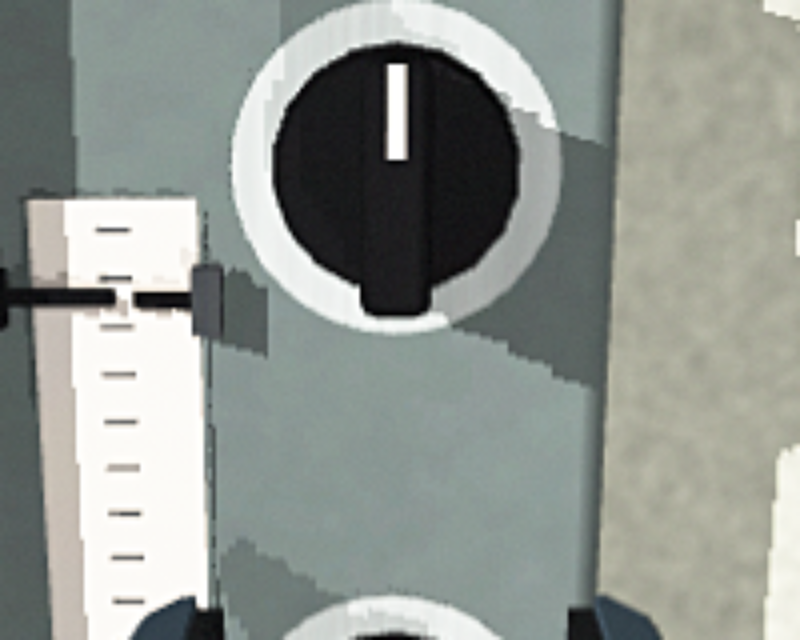

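The pointer (row 297) and the mark (row 299) now agree to about 0.4 mm. The switch bar lies along x. I check the tins and beaker before switching on.

```bash
cat > chk.py <<'E'
from h import *
for n in("scene","top"):
    c=capture(n); save(c,n+"_%.0f"%state()["time"])
    for q,z in dict(tin1=.06,beaker=0,bottle_a=0).items():
        for d in landmark_of(n,q)[:5]: print(n,q,round(d["p"],2),np.round(atz(c,d["pixel"],z)[:2],3))
E
python3 chk.py; ls pics | tail -3
```

```text
scene tin1 0.94 [ 0.556 -0.025]
scene tin1 0.87 [ 0.459 -0.132]
scene tin1 0.84 [ 0.461 -0.032]
scene tin1 0.78 [ 0.554 -0.128]
scene beaker 0.8 [0.6   0.313]
scene bottle_a 0.92 [0.592 0.43 ]
scene bottle_a 0.58 [0.629 0.17 ]
top tin1 0.9 [ 0.453 -0.031]
top tin1 0.85 [ 0.56  -0.129]
top tin1 0.7 [ 0.459 -0.132]
top tin1 0.65 [ 0.562 -0.025]
top beaker 0.81 [0.613 0.302]
top beaker 0.74 [ 0.576 -0.305]
top beaker 0.37 [ 0.462 -0.033]
top bottle_a 0.81 [0.598 0.443]
top bottle_a 0.57 [0.631 0.168]
w23.png
w3.png
wrist4.png
```

```bash
python3 -m handwheel '[[[3.5,0,0],0],[[5.3,0,0],0],[[5.3,0,3],0],[[5.3,0,6],0],[[5.3,0,9],0]]' 4
python3 -m handwheel '[[[0,0,2],0],[[0,0,4],0],[[0,0,4],0],[[0,0,4],0]]'
python3 -m handwheel '[[[0,0,0],0],[[0,0,0],0],[[0,0,0],0],[[0,0,0],0],[[0,0,0],0]]' 0.8 25
python3 -m handwheel '[[[0,0,0],0],[[0,0,0],0],[[0,0,0],0]]'
python3 -m handwheel '[[[0,0,0],0.1],[[0,0,0],0.2],[[0,0,0],0.3],[[0,0,0],0.4],[[0,0,0],0.5]]'
python3 -m handwheel '[[[0,0,0],0.1],[[0,0,0],0.2],[[0,0,0],0.3],[[0,0,0],0.4],[[0,0,0],0.5]]'
python3 -m handwheel '[[[0,0,0],0.1],[[0,0,0],0.2],[[0,0,0],0.2],[[0,0,0],0.2]]'
python3 -c "
from rig import state
print(state()['torque'],state()['ft_force'])"
```

```text
time: 47.8
eef_pos: [0.5676, -0.2912, 0.1041]
tool_rot: [180.0, -0.1, 0.4]
ft_force: [-0.5, -1.3, -0.4]
gripper_width: 0.442
grasp_force: 0.0
time: 48.13
eef_pos: [0.5667, -0.2909, 0.0645]
tool_rot: [-179.9, 0.1, 0.3]
ft_force: [0.2, 0.2, 0.2]
gripper_width: 0.435
grasp_force: 0.0
time: 48.55
eef_pos: [0.5676, -0.291, 0.0659]
tool_rot: [-180.0, -0.1, 0.3]
ft_force: [-1.7, 2.5, 6.2]
gripper_width: 0.145
grasp_force: 25.0
time: 48.8
eef_pos: [0.5676, -0.291, 0.0658]
tool_rot: [-180.0, -0.0, 0.3]
ft_force: [-1.6, 3.7, 7.6]
gripper_width: 0.141
grasp_force: 25.0
time: 49.22
eef_pos: [0.5675, -0.2911, 0.0659]
tool_rot: [-180.0, -0.0, -28.6]
ft_force: [-0.8, 3.4, 7.5]
gripper_width: 0.142
grasp_force: 25.0
time: 49.63
eef_pos: [0.5675, -0.2912, 0.0659]
tool_rot: [-180.0, -0.0, -57.2]
ft_force: [-1.9, 3.2, 7.7]
gripper_width: 0.142
grasp_force: 25.0
time: 49.97
eef_pos: [0.5674, -0.2912, 0.0659]
tool_rot: [-180.0, -0.0, -68.5]
ft_force: [-2.3, 2.2, 9.3]
gripper_width: 0.139
grasp_force: 25.0
[ 0.47165716  0.55973232 -0.14630697] [-2.2903218   2.23061514  9.31288602]
```

Release, rise, turn back and look from above. Then the final check.

```bash
python3 -m handwheel '[[[0,0,0],0],[[0,0,0],0],[[0,0,0],0],[[0,0,0],0]]' 4
python3 -m handwheel '[[[0,0,-2],0],[[0,0,-5],0],[[0,0,-9],0],[[0,0,-13],0],[[0,0,-13],0]]'
python3 -m handwheel '[[[0,0,0],-0.12],[[0,0,0],-0.24],[[0,0,0],-0.36],[[0,0,0],-0.48],[[0,0,0],-0.6]]'
python3 -m handwheel '[[[0,0,0],-0.12],[[0,0,0],-0.24],[[0,0,0],-0.36],[[0,0,0],-0.48],[[0,0,0],-0.6]]'
python3 -m handwheel '[[[-3,0,-3],0],[[-6,0,-4],0],[[-6,0,-4],0],[[-6,0,-4],0]]'
python3 chk.py
python3 - <<'E'
from h import *
from scipy.optimize import least_squares
c=capture("wrist"); save(c,"fin")
t=np.linspace(0,2*np.pi,48)
for n in("scene","top"):
    c=capture(n)
    for d in trace(n,"beaker")[:2]:
        x,y,w,h=d["box"]; b=np.array([x-w/2,y-h/2,x+w/2,y+h/2])
        def f(p):
            u=proj(c,np.vstack([np.c_[p[0]+.032*np.cos(t),p[1]+.032*np.sin(t),np.full(48,z)] for z in(0,.1)])); return np.r_[u.min(0),u.max(0)]-b
        s=least_squares(f,atz(c,(x,y),.05)[:2]); print(n,"bk",round(d["p"],2),s.x.round(4),s.fun.round(1))
E
```

```text
time: 50.3
eef_pos: [0.5671, -0.2912, 0.065]
tool_rot: [180.0, -0.0, -68.4]
ft_force: [-0.6, 0.0, 0.1]
gripper_width: 0.4
grasp_force: 0.0
time: 50.72
eef_pos: [0.5704, -0.293, 0.2028]
tool_rot: [-179.6, -0.4, -68.4]
ft_force: [1.5, -0.5, 1.9]
gripper_width: 0.44
grasp_force: 0.0
time: 51.13
eef_pos: [0.5671, -0.2912, 0.1947]
tool_rot: [180.0, 0.0, -33.7]
ft_force: [1.3, 0.5, 0.2]
gripper_width: 0.438
grasp_force: 0.0
time: 51.55
eef_pos: [0.5671, -0.2912, 0.1946]
tool_rot: [-180.0, 0.0, 0.7]
ft_force: [-0.3, 0.6, 0.9]
gripper_width: 0.44
grasp_force: 0.0
time: 51.88
eef_pos: [0.5067, -0.2918, 0.2356]
tool_rot: [180.0, -0.1, 0.3]
ft_force: [-0.4, 0.9, -0.0]
gripper_width: 0.435
grasp_force: 0.0
scene tin1 0.87 [ 0.462 -0.028]
scene tin1 0.74 [ 0.56 -0.13]
scene tin1 0.73 [ 0.463 -0.133]
scene tin1 0.59 [ 0.558 -0.025]
scene beaker 0.94 [0.606 0.308]
scene bottle_a 0.86 [0.628 0.167]
scene bottle_a 0.72 [0.591 0.434]
top tin1 0.92 [ 0.559 -0.131]
top tin1 0.79 [ 0.558 -0.03 ]
top tin1 0.63 [ 0.464 -0.14 ]
top tin1 0.57 [ 0.459 -0.024]
top beaker 0.66 [0.613 0.301]
top bottle_a 0.95 [0.597 0.444]
top bottle_a 0.75 [0.629 0.17 ]
scene bk 0.63 [0.616  0.2968] [-0.   2.3  0.  -2.1]
top bk 0.7 [0.6047 0.3058] [-0.4 -0.4  0.5  0.4]
```

View pics/fin.png

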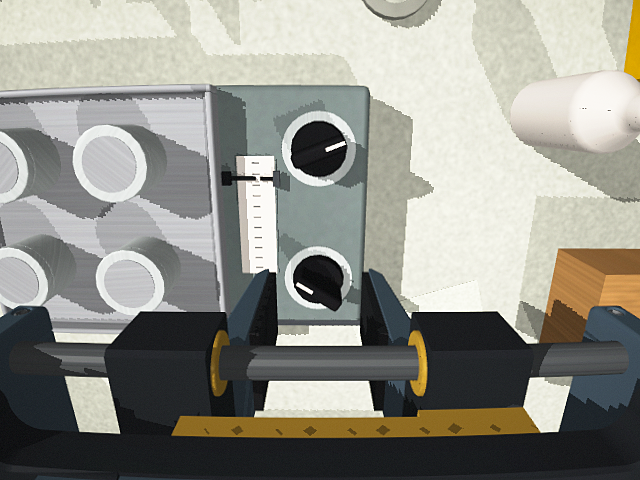

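The wrist view shows the switch stripe at (336,147), turned about 69° clockwise to on. The pointer is in line with the mark at row 178, and the tins are in place and untouched.

```bash
python3 -c "
from rig import sign_off
print(sign_off())"
```

```text
the job is handed in; nothing more can be done
None
```

The job is handed in: the beaker stands midway between the bottles, all four tins are spaced out on the plate, the pointer is within about 0.4 mm of the mark, and the switch is on.

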